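# Scrub the beaker and hold the sprung rinse arm over it

## Robot

A 7-joint arm with a two-finger parallel gripper is mounted at the origin on a cart in front of the work surface, level with it; the furniture and walls round the work are solid. World frame = base frame: x ahead of the robot, y to its left, z up, the work surface at z = 0. Lengths are in m, angles in degrees, forces in N, time in s.
With the tool pointing down it reaches from about 0.4 to 0.875 m from the base axis. Payload 6.5 kg.
Tool frame: the origin (TCP) lies at the very end of the fingers, on their centre line; the grasp point (between the pads) lies 19 mm behind it; z points along the fingers, y is the direction in which the jaws open and shut (so a half turn about z gives the same grasp; the last joint's range is limited). The gripper opens to 85 mm and grips with 20 to 120 N. Pads are 22 mm wide; open, the fingers measure 114 mm over their backs; the gripper's body (76 mm by 85 mm) begins 54 mm behind the grasp point. The pads swing forward as they close: fully open they stand 13 mm farther back than shut.
Start: joints at [64.79, 30.733, -0.252, 88.115, 0.149, 61.152, -4.079], TCP at [0.237, -0.605, 0.231] pointing down, gripper open.
Joint ranges: [-154.64, 154.64], [-21.42, 123.67], [-72.66, 72.17], [13.99, 137.28], [-74.86, 254.86], [10.95, 109.41], [-158.01, 158.01]. Speed limits (degrees/s): [136.94, 136.94, 180, 180, 180, 180, 180].

## Interface

Orientations are given as [roll, pitch, yaw] about the fixed x, y, z axes, in that order (R = Rz(yaw) Ry(pitch) Rx(roll)).
In Python, from station import robot, cams, workorder gives the robot as it stands. The module is installed in compiled form; this text tells all that it offers.
- The arm moves only by the tool carry_out, never from a script. Its argument "steps" is a list of rows, each an object of numbers: "dx", "dy", "dz": the shift along the tool's x, y, z in m; "turn": the turn about the tool's z in rad. In form: [{"dx": .., "dy": .., "dz": .., "turn": ..}, ...]. A call has 1 to 12 rows; each row shifts and turns the commanded pose from where the row before left it, along the tool's axes as they then stand; what a row does not reach is not made up. A row lasts 1/8 s, in which the tool goes at most 62.5 mm and 10.7 degrees, less where a joint would pass 70% of its speed; a pose out of reach is approached as far as the arm can. A call with a gripper value outside its range is refused whole. "jaw" is the opening in per cent of the stroke, from 0 (shut) to 100 (fully open), set as the call begins (left out, the last holds). The fingers move at their own pace and stop on an object; "grip_force" is the grip in N (left out, the last holds). Time passes only in rows, so rows that do not move let the fingers close. It gives the time, the measured TCP pose, the force and the opening at its end, in the units of the state.
- robot.read_state(): the state, without advancing time (a new reading comes with each control period).
- cams.capture(name): name is "scene" or "top" or "wrist"; returns a dict with "frame" (384x512x3 uint8, red, green, blue), "mtx" (3x3 intrinsics, pixels), "world_from_camera" (4x4, takes a point from camera to world coordinates); the wrist camera has in their place "T_tool_cam" (4x4, takes a point from camera to tool coordinates, whose origin is the TCP and whose axes are the flange's). Camera axes: x right, y down, z forward; pixel columns grow to the right and rows downward; lengths in m; the calibration is good to about 2 mm. A picture is of the moment at which its call begins: read the wrist's pose just before it. There is no depth.
- workorder.finish_job(): hands the job in, once; it reports no verdict.
The state is a dict: "clock": time; "joint_positions": joint angles; "joint_vel": joint speeds; "effort": joint torques, N m; "tool_pos": TCP position; "tool_rot": TCP orientation; "contact_force": force on the tool from outside, world axes, zero at the start; "wrist_torque": the same for the moment, N m; "opening": finger opening in m.
Only numpy, scipy, OpenCV 4.12 (cv2) and the standard library are available. Lean on these libraries where they do the work, as an engineer would, in place of code of your own. Each camera call takes 0.05 s, during which the arm holds its last target.

## Task

Clean the beaker that stands in the rinse station: take the bottle brush out of its pot and scrub inside that beaker with three full up-and-down strokes, each right down to the bottom and up to near the rim, leaving the beaker in its seat. Stand the brush back in its pot and let go of it, then with the fingers swing the sprung rinse arm, which has an upright grip, over the beaker against its spring all the way to its stop, and finish while still holding it there. Leave the other things on the bench alone.

Things in the scene. Friction and masses are not known exactly. Their poses are not given: they have to be found in the camera images.
- rinse_station: Fixed station: white plate 175 x 100 mm, top 12 mm above the bench. Origin on the bench; own z up, own x along the plate, from -100 to +75 mm. At own (-60, 0) mm the beaker's seat, a grey ring 68 mm across, 13 mm high. At own (45, 0) mm a steel post with the sprung rinse arm (a part of this body). Only the arm's grip rises above 140 mm.
- rinse_seat (a point): Centre of the beaker's seat, on the plate's top, 12 mm above the bench; its axes are the station's.
- rinse_pivot (a point): On the upright axis about which the rinse arm turns, 112 mm above the bench, at the arm's level; its axes are the station's.
- rinse_arm (a joint): Angle (rad) of the level steel arm about its upright axis, clockwise from above: 0 = parked at the home stop, pointing to the station's own (-0.26, -0.97) from the pivot; 1.309 = at the far stop, pointing along own -x, nozzle over the beaker. A spring always pulls it back: at the grip 1.7 N at 0, 5.5 N at the far stop. Bar 12 mm thick; nozzle end 12 mm above the beaker's rim.
- rinse_grip (a point): In the upright black round grip at the end of the rinse arm, 140 mm from the pivot axis: a pin 14 mm in diameter, free from 120 to 166 mm above the bench; this point is on its axis, 147 mm above the bench. It moves with the arm.
- beaker: The clear glass beaker in the seat ring (loose in it by up to 3 mm), 54 mm across at the rim, 68 mm high, 0.08 kg, inside at least 44 mm clear width, inner floor 2 mm above its underside. Origin at the centre of its underside, z up. (Another beaker at the right rear of the bench is not the one meant.)
- brush_pot: Fixed narrow grey pot, 75 mm high, 42 mm across, with a flat 72 mm foot; its round bore is about 33 mm across, inner floor 6 mm above the bench. Origin at the centre of its underside on the bench.
- brush: Bottle brush, 220 mm long, 0.06 kg, standing upright in the pot, bristle end down. Origin at the centre of the flat bristle end, own z towards the handle. Stiff bristle head 25 mm across from 0 to 56 mm, thin wire to 120 mm, wooden round handle 16 mm in diameter from 132 to 212 mm (tapered beyond).
- petri_bench: Flat clear dish, 93 mm, a bystander; leave alone. Origin at its underside.
- vial_0: Small vial with a blue cap, 50 mm high, a bystander; leave alone.
- vial_1: Small vial with a green cap, 50 mm high, a bystander; leave alone.
- oil_bottle: Small bottle with a red cap, 50 mm high, a bystander; leave alone.
- forceps: Steel forceps, 132 mm, lying at the front, a bystander; leave alone.
- tally_counter: White hand counter, 29 x 42 x 45 mm, a bystander; leave alone.
Not all that is in view belongs to the job. What is meant by the brush is not turquoise, and is the larger of those in its own colour. What is shaped like the brush_pot but orange or purple is not meant.

How it is judged (in metres and radians):
On the way, in this order (a step that is already met when the one before it is completed fails the run):
1. first stroke: the brush's bristle end is down at the beaker's bottom (within 16 mm of its inner floor) (horizontal distance between brush and beaker below 0.03 m and z of brush in the frame of beaker below 0.018 m), for 0.05 s.
2. first stroke: the bristle end is up near the rim (at least 40 mm above the inner floor), still over the beaker (horizontal distance between brush and beaker below 0.03 m and z of brush in the frame of beaker above 0.042 m), for 0.05 s.
3. second stroke: the brush's bristle end is down at the beaker's bottom (within 16 mm of its inner floor) (all of step 1), for 0.05 s.
4. second stroke: the bristle end is up near the rim (at least 40 mm above the inner floor), still over the beaker (all of step 2), for 0.05 s.
5. third stroke: the brush's bristle end is down at the beaker's bottom (within 16 mm of its inner floor) (all of step 3), for 0.05 s.
6. third stroke: the bristle end is up near the rim (at least 40 mm above the inner floor), still over the beaker (all of step 4), for 0.05 s.
7. the brush stands in its pot again, let go (horizontal distance between brush and brush_pot below 0.012 m and z of brush in the frame of brush_pot below 0.016 m and angle between brush's own z axis and vertical below 0.2 rad and contact force between the fingers and brush below 0.05 N), for 0.2 s.
At the end, for the whole second after the job is handed in: The brush stands in its pot (bristle end within 12 mm of the pot's axis and 10 mm of its floor, tilted under 0.2 rad) and is not touched by the fingers; the beaker stands upright within 10 mm of its seat; the rinse arm is held by the fingers (over 1 N) within 0.06 rad of its far stop, at rest (all of step 7 and distance between beaker and rinse_seat below 0.01 m and angle between beaker's own z axis and vertical below 0.15 rad and value of joint rinse_arm above 1.249 rad and velocity of joint rinse_arm between -0.05 and 0.05 rad/s and contact force between the fingers and rinse_station above 1 N); the arm keeps its last pose, push and grip.
It fails at once if the beaker leaves its seat (lifted or shifted 20 mm) or tips over 0.35 rad (distance between beaker and rinse_seat above 0.02 m or angle between beaker's own z axis and vertical above 0.35 rad).
It fails at once if a listed bystander is moved more than 25 mm (distance of any of petri_bench, vial_0, vial_1, oil_bottle, forceps, tally_counter from where it was at the start of the episode above 0.025 m).
It also fails if it takes over 67 s, if anything falls off the work surface, if the arm or the gripper's body presses on something with over 40 N, if the wrist force passes 120 N, or if a joint passes its speed limit or range.

## Working session

There is one attempt and no reset: what is moved stays moved. The work goes in short steps, Python scripts to look and compute and a tool call to move; the robot and the scene stay as the last step left them, time stands still between calls to the robot, and variables do not carry over. Pictures are saved under pics/ and viewed, and the job is handed in when it is done.

Besides the shell and the picture viewer there is one more tool, called as name(argument=value, ...), one argument or row to a line, values as JSON. carry_out: Moves the arm, as the interface text tells. Its arguments: {"type":"object","properties":{"steps":{"type":"array","items":{"type":"object","properties":{"dx":{"type":"number"},"dy":{"type":"number"},"dz":{"type":"number"},"turn":{"type":"number"}}}},"jaw":{"type":"number"},"grip_force":{"type":"number"}},"required":["steps"]}

```bash
mkdir -p pics
python3 - <<'E'
from station import robot,cams
import cv2,numpy as np
s=robot.read_state();print({k:np.round(v,4).tolist() for k,v in s.items()})
for n in ("scene","top"):
    c=cams.capture(n);cv2.imwrite(f"pics/{n}0.png",cv2.resize(c["frame"][:,:,::-1],(800,600),interpolation=cv2.INTER_CUBIC))
    print(n,np.round(c["mtx"],2).tolist(),np.round(c["world_from_camera"],4).tolist())
E
```

```text
{'clock': 0.0, 'joint_positions': [64.7924, 30.7802, -0.2536, 88.1698, 0.1482, 61.1494, -4.0791], 'joint_vel': [-0.0321, 0.0297, -0.0445, 0.041, 0.0331, 0.0248, 0.0947], 'effort': [-0.0002, -58.3404, 1.0487, -25.9102, 0.0125, 0.0095, 0.0], 'tool_pos': [0.2371, -0.6046, 0.2304], 'tool_rot': [-179.9012, 0.0069, 21.4181], 'contact_force': [-0.2498, 0.321, 0.1693], 'wrist_torque': [-0.0301, -0.062, 0.0134], 'opening': 0.0851}
scene [[363.12, 0.0, 255.17], [0.0, 363.12, 192.55], [0.0, 0.0, 1.0]] [[-0.4903, -0.5849, 0.6461, -0.0721], [-0.8715, 0.3353, -0.3578, 0.3637], [-0.0073, -0.7385, -0.6742, 0.751], [0.0, 0.0, 0.0, 1.0]]
top [[489.35, 0.0, 260.83], [0.0, 489.35, 193.67], [0.0, 0.0, 1.0]] [[-0.0263, -0.9912, 0.1301, 0.3726], [-0.9996, 0.0247, -0.0137, 0.0216], [0.0103, -0.1304, -0.9914, 1.5366], [0.0, 0.0, 0.0, 1.0]]
```

View pics/scene0.png

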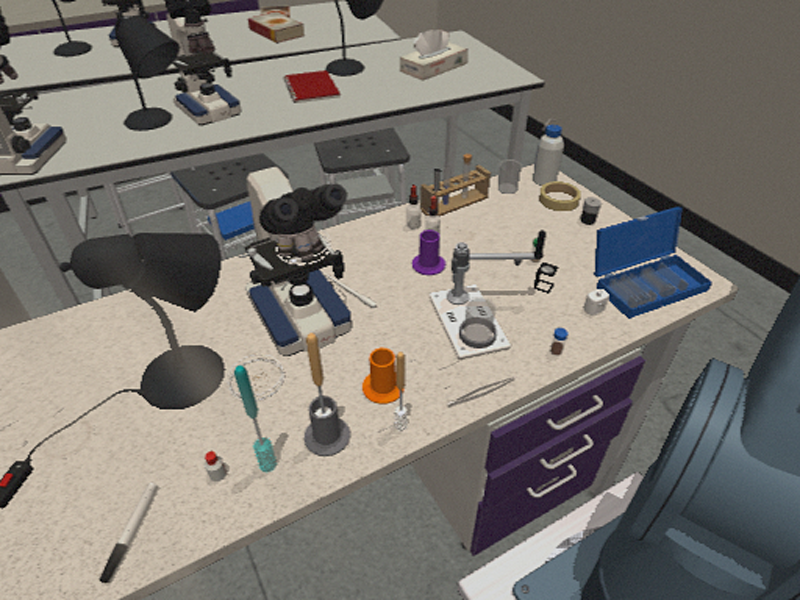

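View pics/top0.png

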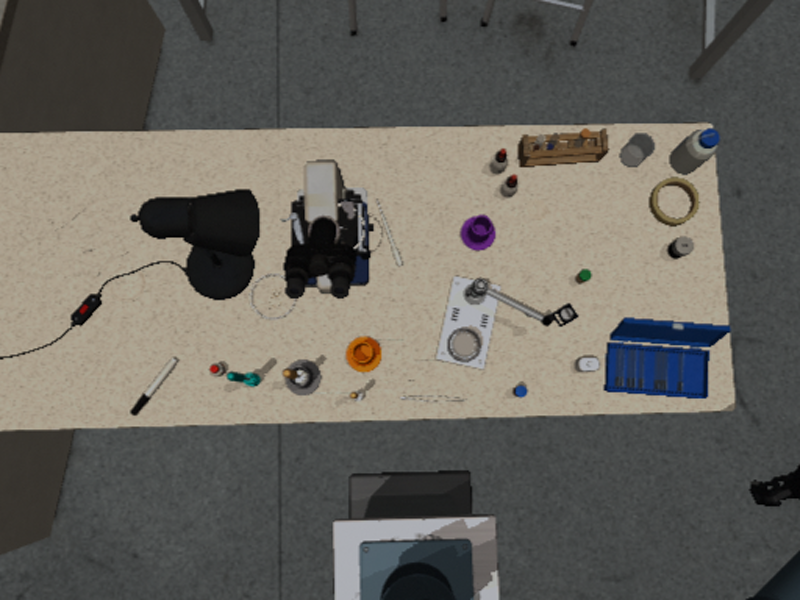

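```bash
cat > h.py <<'E'
import numpy as np,cv2
from station import robot,cams
def crop(c,x0,y0,w,h,f,name):
    im=c["frame"][y0:y0+h,x0:x0+w,::-1]
    im=cv2.resize(im,None,fx=f,fy=f,interpolation=cv2.INTER_CUBIC)
    for i in range(0,w,10):
        cv2.putText(im,str(x0+i),(i*f,8),0,.3,(0,0,255),1); cv2.line(im,(i*f,10),(i*f,14),(0,0,255),1)
    for i in range(0,h,10):
        cv2.putText(im,str(y0+i),(0,i*f+4),0,.3,(0,0,255),1)
    cv2.imwrite(name,im)
def ray(c,u,v,T=None):
    T=c["world_from_camera"] if T is None else T
    d=T[:3,:3]@np.linalg.solve(c["mtx"],[u,v,1]);return T[:3,3],d/np.linalg.norm(d)
def atz(c,u,v,z,T=None):
    o,d=ray(c,u,v,T);return o+d*(z-o[2])/d[2]
def proj(c,p,T=None):
    T=c["world_from_camera"] if T is None else T
    q=c["mtx"]@(T[:3,:3].T@(np.asarray(p)-T[:3,3]));return q[:2]/q[2]
def tri(a,b):
    (o1,d1),(o2,d2)=a,b
    A=np.stack([d1,-d2],1);t=np.linalg.lstsq(A,o2-o1,rcond=None)[0]
    p,q=o1+d1*t[0],o2+d2*t[1];return (p+q)/2,np.linalg.norm(p-q)
E
python3 - <<'E'
from h import *
t=cams.capture("top");s=cams.capture("scene")
crop(t,170,215,80,50,10,"pics/t1.png");crop(t,275,170,100,70,8,"pics/t2.png")
crop(s,180,205,90,90,6,"pics/s1.png");crop(s,260,140,110,95,7,"pics/s2.png")
E
```

```text
(no output)
```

View pics/t1.png

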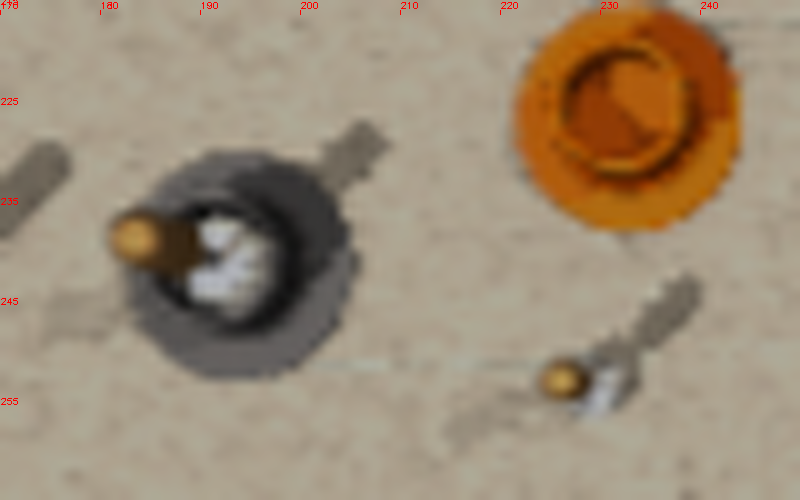

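View pics/t2.png

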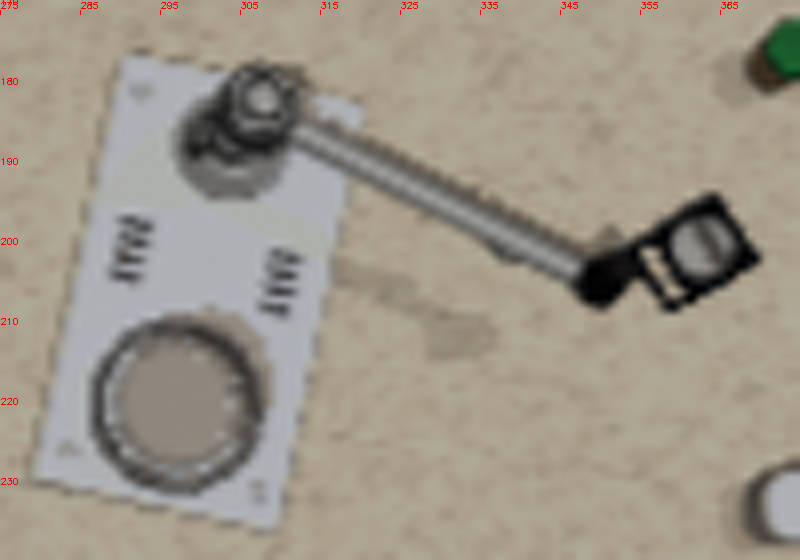

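View pics/s1.png

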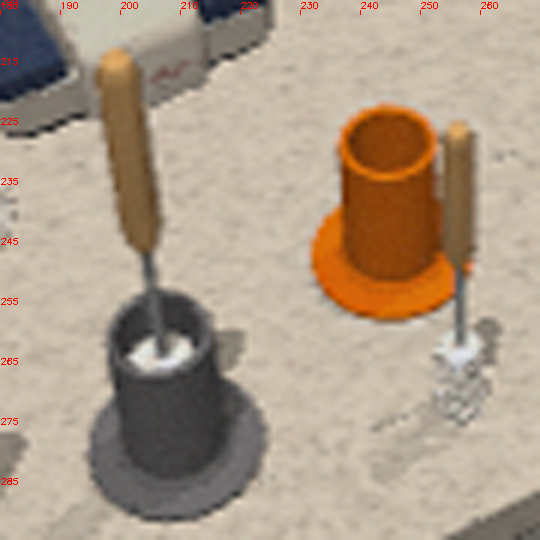

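View pics/s2.png

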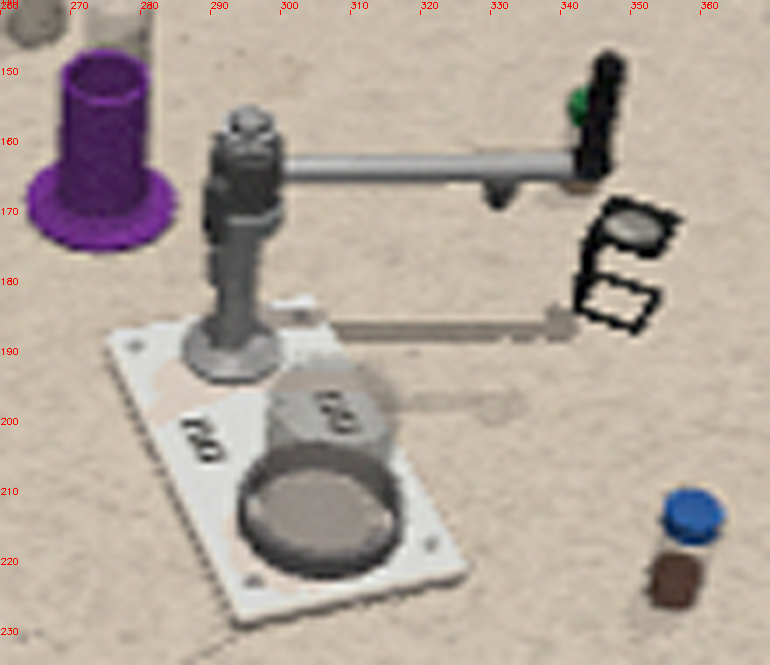

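```bash
cat > m.py <<'E'
from h import *
t=cams.capture("top");s=cams.capture("scene")
T=lambda x,y,f,x0,y0:(x/f+x0-.5+.5/f,y/f+y0-.5+.5/f)
t1=lambda x,y:T(x,y,10,170,215);t2=lambda x,y:T(x,y,8,275,170);s1=lambda x,y:T(x,y,6,180,205);s2=lambda x,y:T(x,y,7,260,140)
r=lambda p:np.round(p,4)
print("foot top",r(atz(t,*t1(244,265),.004)),"width",r(atz(t,*t1(130,265),.004)-atz(t,*t1(358,265),.004)))
print("foot scene",r(atz(s,*s1(178,440),.004)))
print("rim scene",r(atz(s,*s1(161,333),.075)), "rim top",r(atz(t,*t1(227,265),.075)))
print("handle top",tri(ray(t,*t1(138,240)),ray(s,*s1(117,58))))
print("h bottom scene atz .138",r(atz(s,*s1(143,250),.130)))
print("corners top",[r(atz(t,*t2(*p),.012)) for p in [(125,57),(362,103),(280,528),(38,478)]])
print("corners scn",[r(atz(s,*s2(*p),.012)) for p in [(108,335),(310,297),(467,572),(238,622)]])
print("ring top",r(atz(t,*t2(178,404),.025)),"scene",r(atz(s,*s2(320,512),.025)))
print("post top",tri(ray(t,*t2(261,98)),ray(s,*s2(250,122))))
print("grip top",tri(ray(t,*t2(601,282)),ray(s,*s2(608,68))))
E
python3 m.py
```

```text
foot top [0.4301 0.2127 0.004 ] width [0.0018 0.0709 0.    ]
foot scene [0.4312 0.2148 0.004 ]
rim scene [0.4309 0.2149 0.075 ] rim top [0.4275 0.2089 0.075 ]
handle top (array([0.42957749, 0.21414329, 0.22654014]), np.float64(0.002282717953731102))
h bottom scene atz .138 [0.4276 0.2176 0.13  ]
corners top [array([ 0.6244, -0.0935,  0.012 ]), array([ 0.6037, -0.1864,  0.012 ]), array([ 0.4375, -0.1475,  0.012 ]), array([ 0.4593, -0.054 ,  0.012 ])]
corners scn [array([ 0.6262, -0.0927,  0.012 ]), array([ 0.6032, -0.1839,  0.012 ]), array([ 0.4351, -0.1417,  0.012 ]), array([ 0.4579, -0.0482,  0.012 ])]
ring top [ 0.4858 -0.1084  0.025 ] scene [ 0.4813 -0.1021  0.025 ]
post top (array([ 0.58779741, -0.13214607,  0.13797772]), np.float64(0.001409566099823824))
grip top (array([ 0.51412355, -0.24647637,  0.16927279]), np.float64(4.237210587767213e-05))
```

Run:
```python
from h import *
t=cams.capture("top");s=cams.capture("scene")
k=.64
print("eyepiece R",tri(ray(t,345*k,290*k),ray(s,333*k,195*k)),"L",tri(ray(t,293*k,290*k),ray(s,283*k,215*k)))
print([atz(t,345*k,297*k,z) for z in(.15,.2,.25)])
print("lamp",tri(ray(t,255*k,200*k),ray(s,215*k,260*k)))
R=robot.read_state();import math
def rel(tgt,p,yaw):
    c,sn=math.cos(yaw),math.sin(yaw);d=np.array(tgt)-p
    return np.round([c*d[0]+sn*d[1],sn*d[0]-c*d[1],-d[2]],4)
p=np.array(R["tool_pos"]);y=math.radians(R["tool_rot"][2])
print(rel([.47,-.25,.31],p,y),R["tool_rot"])
print(R['joint_positions'])
```

```text
eyepiece R (array([0.55598357, 0.10970512, 0.33410383]), np.float64(0.012972515193997718)) L (array([0.55657302, 0.18843425, 0.32790339]), np.float64(0.0027260354420173077))
[array([0.56772655, 0.11665712, 0.15      ]), array([0.56069076, 0.11323022, 0.2       ]), array([0.55365496, 0.10980333, 0.25      ])]
lamp (array([0.75031799, 0.27344543, 0.15357281]), np.float64(0.013923405049406132))
[ 0.3463 -0.2456 -0.0788] [-1.79987946e+02  8.83671705e-04  2.14189006e+01]
[64.79063822 30.73956598 -0.25340542 88.12153306  0.14792087 61.15131389
 -4.07966248]
```

carry_out(
  steps=[
    {"dx": 0.043,"dy": -0.031,"dz": -0.01},
    {"dx": 0.043,"dy": -0.031,"dz": -0.01},
    {"dx": 0.043,"dy": -0.031,"dz": -0.01},
    {"dx": 0.043,"dy": -0.031,"dz": -0.01},
    {"dx": 0.043,"dy": -0.031,"dz": -0.01},
    {"dx": 0.043,"dy": -0.031,"dz": -0.01},
    {"dx": 0.043,"dy": -0.031,"dz": -0.01},
    {"dx": 0.043,"dy": -0.031,"dz": -0.01},
    {"turn": 0.18},
    {"turn": 0.18},
    {"turn": 0.014},
  ],
  jaw=100,
)

```text
invalid input at $.steps[0]: expected keys dx, dy, dz, turn
```

```bash
cat >> h.py <<'E'
import math
from scipy.spatial.transform import Rotation as Ro
def wT(c,st):
    T=np.eye(4);T[:3,:3]=Ro.from_euler('xyz',st["tool_rot"],degrees=True).as_matrix();T[:3,3]=st["tool_pos"]
    return T@c["T_tool_cam"]
def wrist(name):
    st=robot.read_state();c=cams.capture("wrist");T=wT(c,st)
    im=cv2.resize(c["frame"][:,:,::-1],(768,576),interpolation=cv2.INTER_CUBIC);cv2.imwrite(name,im)
    np.savez(name.replace('png','npz'),T=T,mtx=c["mtx"],frame=c["frame"])
    print(np.round(st["tool_pos"],4),np.round(st["tool_rot"],2),st["clock"],np.round(st["joint_positions"],1))
    return c,T
def rel(tgt):
    st=robot.read_state();R=Ro.from_euler('xyz',st["tool_rot"],degrees=True).as_matrix()
    return np.round(R.T@(np.array(tgt)-st["tool_pos"]),4)
E
python3 -c "
from h import *
c,T=wrist('pics/w1.png');print(T.round(3),c['T_tool_cam'].round(3),c['mtx'])"
```

```text
[ 0.2373 -0.605   0.2312] [-179.99    0.     21.42] 0.4 [64.8 30.7 -0.3 88.1  0.1 61.2 -4.1]
[[ 0.366 -0.885 -0.288  0.311]
 [-0.931 -0.347 -0.115 -0.575]
 [ 0.002  0.31  -0.951  0.373]
 [ 0.     0.     0.     1.   ]] [[ 0.    -0.951 -0.31   0.079]
 [ 1.    -0.     0.002 -0.001]
 [-0.002 -0.31   0.951 -0.142]
 [ 0.     0.     0.     1.   ]] [[325.34780462   0.         254.50373208]
 [  0.         325.34780462 195.0596622 ]
 [  0.           0.           1.        ]]
```

View pics/w1.png

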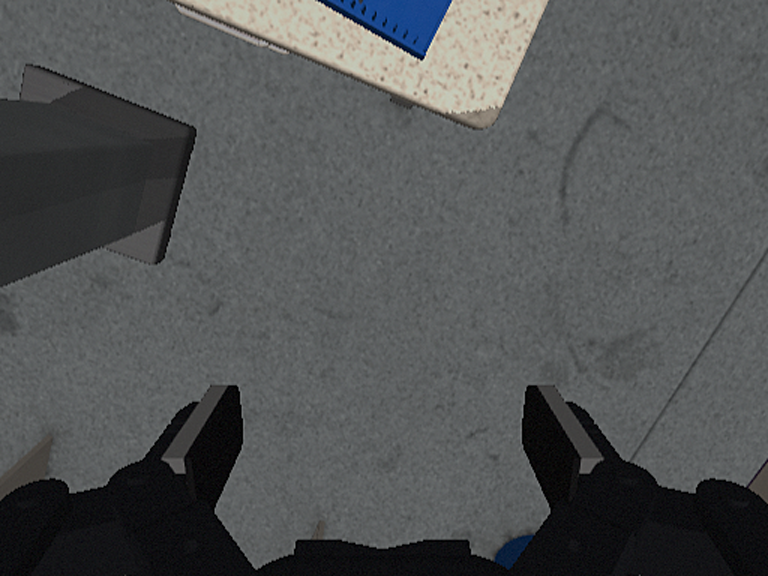

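carry_out(
  steps=[
    {"dx": 0.043,"dy": -0.031,"dz": -0.01,"turn": 0},
    {"dx": 0.043,"dy": -0.031,"dz": -0.01,"turn": 0},
    {"dx": 0.043,"dy": -0.031,"dz": -0.01,"turn": 0},
    {"dx": 0.043,"dy": -0.031,"dz": -0.01,"turn": 0},
    {"dx": 0.043,"dy": -0.031,"dz": -0.01,"turn": 0},
    {"dx": 0.043,"dy": -0.031,"dz": -0.01,"turn": 0},
    {"dx": 0.043,"dy": -0.031,"dz": -0.01,"turn": 0},
    {"dx": 0.043,"dy": -0.031,"dz": -0.01,"turn": 0},
    {"dx": 0,"dy": 0,"dz": 0,"turn": -0.18},
    {"dx": 0,"dy": 0,"dz": 0,"turn": -0.18},
    {"dx": 0,"dy": 0,"dz": 0,"turn": -0.18},
    {"dx": 0,"dy": 0,"dz": 0,"turn": -0.18},
  ],
  jaw=100,
)

```text
clock: 1.95
tool_pos: [0.467, -0.2486, 0.3114]
tool_rot: [180.0, 0.0, 63.0]
contact_force: [0.4, -1.0, -0.3]
opening: 0.0856
```

carry_out(
  steps=[
    {"dx": 0,"dy": 0,"dz": 0,"turn": -0.18},
    {"dx": 0,"dy": 0,"dz": 0,"turn": -0.18},
    {"dx": 0,"dy": 0,"dz": 0,"turn": -0.117},
    {"dx": 0,"dy": 0,"dz": 0,"turn": 0},
  ],
)

```text
clock: 2.45
tool_pos: [0.467, -0.2487, 0.3113]
tool_rot: [180.0, -0.0, 89.9]
contact_force: [-0.1, -0.2, -0.2]
opening: 0.0855
```

```bash
python3 -c "
from h import *
c,T=wrist('pics/w2.png')"
```

```text
[ 0.467  -0.2487  0.3113] [180.    -0.    89.93] 2.45 [ 39.9  15.5 -20.4 100.1   5.9  65.4  17.7]
```

View pics/w2.png

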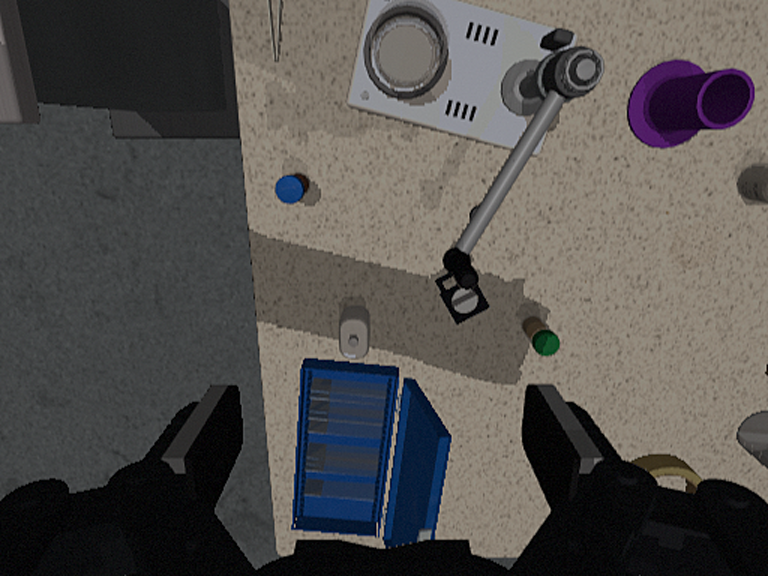

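Wrist view: beaker ring at (405,52), post cap at (583,70), grip pin from its base (455,260) to its top (467,282), and a loupe (462,300) lying below it.

Run:
```python
from h import *
d=dict(np.load('pics/w2.npz'));c={"mtx":d["mtx"],"world_from_camera":d["T"]}
crop({"frame":d["frame"]},225,0,190,210,4,"pics/w2c.png")
f=lambda x,y:(x/1.5-.17,y/1.5-.17)
print("ring .025",atz(c,*f(406,51),.025).round(4))
print("post .138",atz(c,*f(583,70),.138).round(4))
print("grip top .166",atz(c,*f(467,280),.166).round(4),"base .118",atz(c,*f(456,260),.12).round(4))
```

```text
ring .025 [ 0.4856 -0.1066  0.025 ]
post .138 [ 0.5854 -0.1332  0.138 ]
grip top .166 [ 0.5186 -0.2544  0.166 ] base .118 [ 0.5184 -0.2535  0.12  ]
```

View pics/w2c.png

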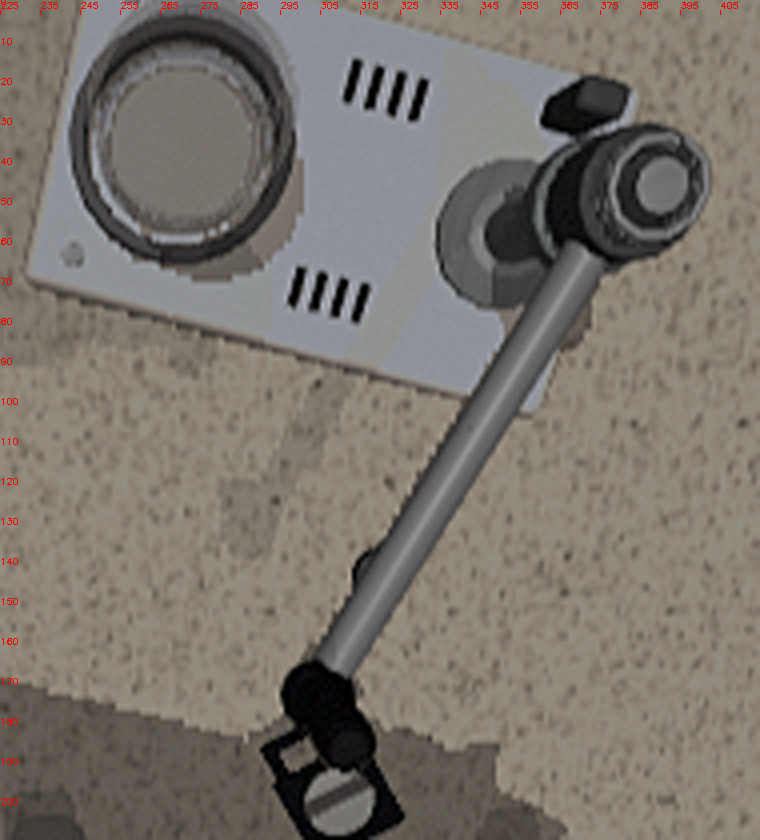

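carry_out(
  steps=[
    {"dx": 0.05,"dy": -0.004,"dz": 0,"turn": 0},
    {"dx": 0.05,"dy": -0.004,"dz": 0,"turn": 0},
    {"dx": 0.05,"dy": -0.004,"dz": 0,"turn": 0},
    {"dx": 0.05,"dy": -0.004,"dz": 0,"turn": 0},
    {"dx": 0.05,"dy": -0.004,"dz": 0,"turn": 0},
    {"dx": 0.05,"dy": -0.004,"dz": 0,"turn": 0},
    {"dx": 0.05,"dy": -0.004,"dz": 0,"turn": 0},
    {"dx": 0.05,"dy": -0.004,"dz": 0,"turn": 0},
    {"dx": 0.05,"dy": -0.004,"dz": 0,"turn": 0},
    {"dx": 0.013,"dy": -0.001,"dz": 0,"turn": 0},
    {"dx": 0,"dy": 0,"dz": 0,"turn": 0},
  ],
)

```text
clock: 3.88
tool_pos: [0.4299, 0.2146, 0.3112]
tool_rot: [-180.0, 0.0, 90.0]
contact_force: [0.7, 0.0, 0.8]
opening: 0.0855
```

```bash
python3 -c "
from h import *
c,T=wrist('pics/w3.png')"
```

```text
[0.4299 0.2146 0.3112] [-1.7999e+02  1.0000e-02  9.0010e+01] 3.875 [  3.1  12.9 -40.2 105.7   9.2  64.7 -40.4]
```

View pics/w3.png

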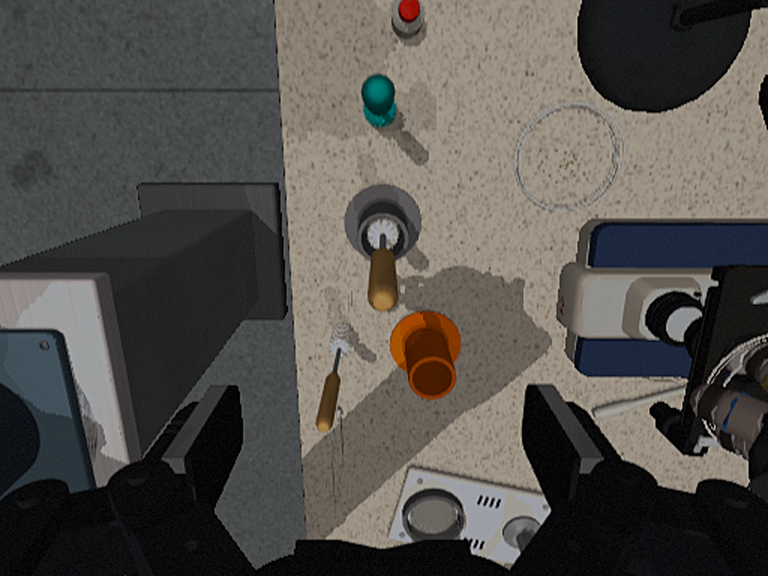

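Candidates in this wrist view: the wooden brush in the grey pot (382,290), the small wooden brush (328,400) and the turquoise one (378,100). I choose the large wooden one in the grey pot, where the head (383,233) sits; the orange pot (430,370) is a decoy.

Run:
```python
from h import *
d=dict(np.load('pics/w3.npz'));c={"mtx":d["mtx"],"world_from_camera":d["T"]}
crop({"frame":d["frame"]},205,110,100,110,6,"pics/w3c.png")
f=lambda x,y:(x/1.5-.17,y/1.5-.17)
print("foot",atz(c,*f(383,221),.004).round(4))
print("rim .075",atz(c,*f(383,234),.075).round(4))
print("top .222",atz(c,*f(382,300),.222).round(4),"hbot",atz(c,*f(383,251),.138).round(4))
```

```text
foot [0.4302 0.2173 0.004 ]
rim .075 [0.4301 0.2193 0.075 ]
top .222 [0.4292 0.2153 0.222 ] hbot [0.4299 0.2206 0.138 ]
```

View pics/w3c.png

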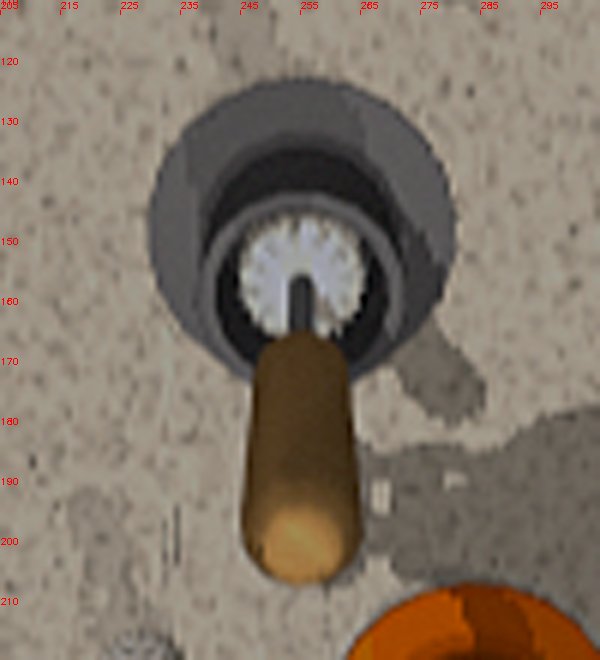

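carry_out(
  steps=[
    {"dx": 0.0,"dy": 0,"dz": 0.036,"turn": 0},
    {"dx": 0,"dy": 0,"dz": 0.036,"turn": 0},
    {"dx": 0,"dy": 0,"dz": 0.036,"turn": 0},
    {"dx": 0,"dy": 0,"dz": 0.036,"turn": 0},
    {"dx": 0,"dy": 0,"dz": 0,"turn": 0},
  ],
)

```text
clock: 4.55
tool_pos: [0.4289, 0.2114, 0.1654]
tool_rot: [-179.7, 0.2, 89.8]
contact_force: [-0.1, -0.4, 0.4]
opening: 0.0857
```

carry_out(
  steps=[
    {"dx": 0,"dy": 0,"dz": 0,"turn": 0},
    {"dx": 0,"dy": 0,"dz": 0,"turn": 0},
    {"dx": 0,"dy": 0,"dz": 0,"turn": 0},
    {"dx": 0,"dy": 0,"dz": 0,"turn": 0},
    {"dx": 0,"dy": 0,"dz": 0,"turn": 0},
    {"dx": 0,"dy": 0,"dz": 0,"turn": 0},
  ],
  jaw=0,
  grip_force=60,
)

```text
clock: 5.3
tool_pos: [0.4304, 0.2147, 0.168]
tool_rot: [179.9, -0.0, 90.0]
contact_force: [-0.3, -0.6, 5.9]
opening: 0.0147
```

```bash
python3 -c "
from h import *
c,T=wrist('pics/w4.png')
s=cams.capture('scene');crop(s,150,130,130,120,6,'pics/s4.png')"
```

```text
[0.4304 0.2147 0.168 ] [ 1.7994e+02 -2.0000e-02  9.0010e+01] 5.3 [ -1.8  23.7 -36.6 114.8  19.1  47.4 -49.2]
```

View pics/w4.png

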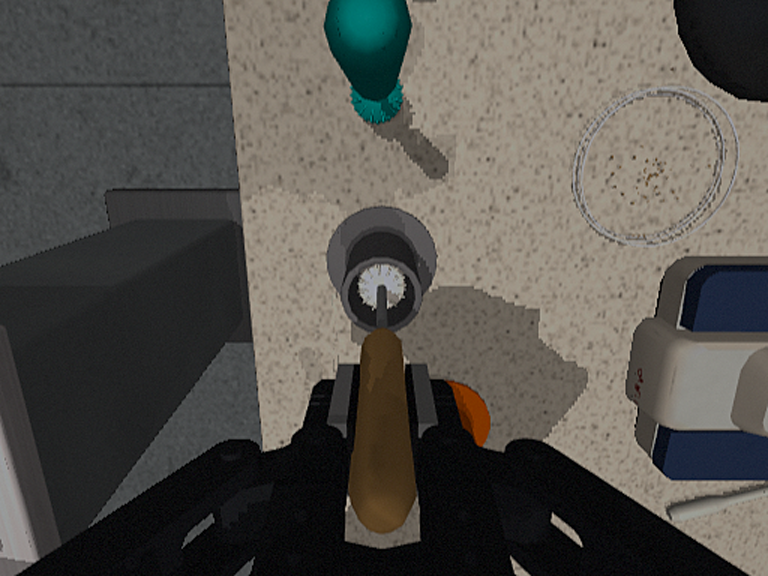

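View pics/s4.png

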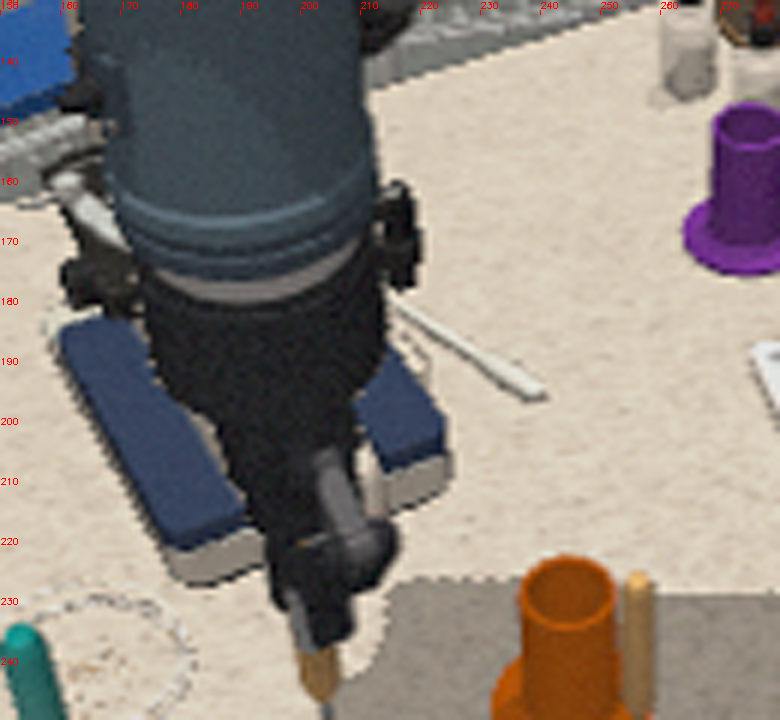

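carry_out(
  steps=[
    {"dx": 0.0,"dy": 0,"dz": -0.02,"turn": 0},
    {"dx": 0,"dy": 0,"dz": -0.03,"turn": 0},
    {"dx": 0,"dy": 0,"dz": -0.035,"turn": 0},
    {"dx": 0,"dy": 0,"dz": -0.035,"turn": 0},
    {"dx": 0,"dy": 0,"dz": 0,"turn": 0},
  ],
)

```text
clock: 6.02
tool_pos: [0.4313, 0.2153, 0.2896]
tool_rot: [179.7, -0.1, 90.0]
contact_force: [0.5, 0.8, -0.4]
opening: 0.0149
```

```bash
python3 -c "
from h import *
c,T=wrist('pics/w5.png')
s=cams.capture('scene');crop(s,150,130,130,120,6,'pics/s5.png')
print(rel([.485,-.1075,.287]),robot.read_state()['contact_force'])"
```

```text
[0.4313 0.2153 0.2896] [ 1.7974e+02 -1.0000e-01  9.0000e+01] 6.025 [  2.9  14.3 -40.5 107.4  10.6  61.8 -41.7]
[-3.216e-01  5.520e-02  1.000e-04] [-1.12856774  0.2640484  -0.3208135 ]
```

View pics/w5.png

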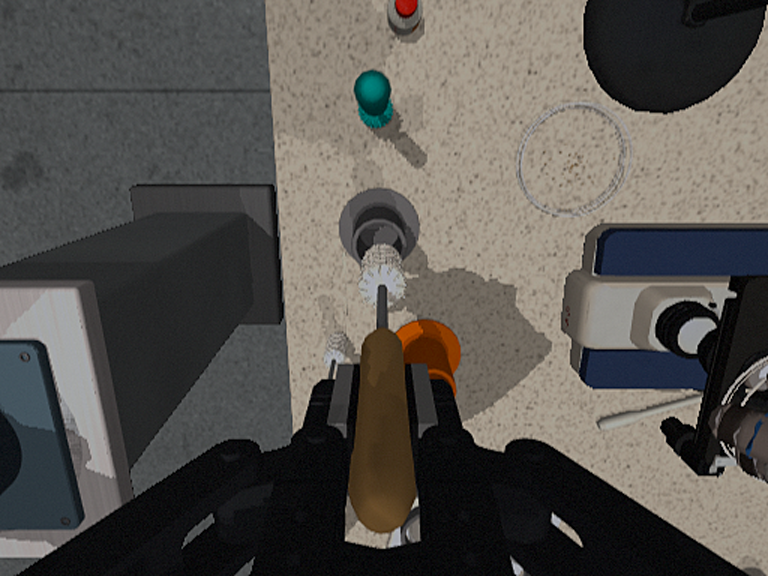

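View pics/s5.png

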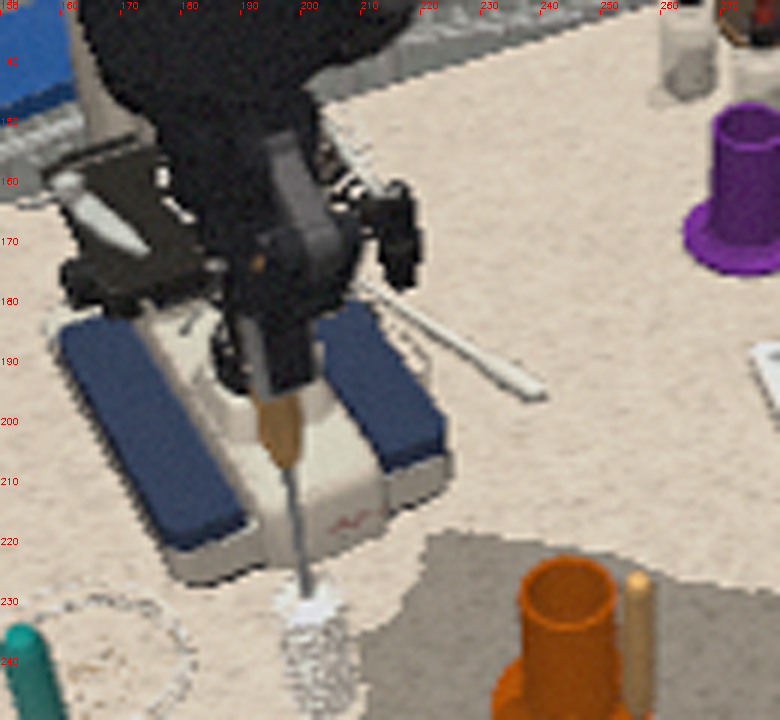

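The brush came out of the pot and hangs upright: head top at about (383,285) in the wrist view, same jaw grip.

carry_out(
  steps=[
    {"dx": -0.02,"dy": 0.004,"dz": 0,"turn": 0},
    {"dx": -0.04,"dy": 0.007,"dz": 0,"turn": 0},
    {"dx": -0.04,"dy": 0.007,"dz": 0,"turn": 0},
    {"dx": -0.04,"dy": 0.007,"dz": 0,"turn": 0},
    {"dx": -0.04,"dy": 0.007,"dz": 0,"turn": 0},
    {"dx": -0.04,"dy": 0.007,"dz": 0,"turn": 0},
    {"dx": -0.04,"dy": 0.007,"dz": 0,"turn": 0},
    {"dx": -0.04,"dy": 0.006,"dz": 0,"turn": 0},
    {"dx": -0.022,"dy": 0.003,"dz": 0,"turn": 0},
    {"dx": 0,"dy": 0,"dz": 0,"turn": 0},
    {"dx": 0,"dy": 0,"dz": 0,"turn": 0},
  ],
)

```text
clock: 7.5
tool_pos: [0.4845, -0.1064, 0.2865]
tool_rot: [-179.9, -0.1, 90.1]
contact_force: [-0.6, -0.4, -0.5]
opening: 0.0144
```

```bash
python3 -c "
from h import *
c,T=wrist('pics/w6.png')
crop(c,200,130,110,110,7,'pics/w6c.png')
s=cams.capture('scene');crop(s,240,80,120,150,5,'pics/s6.png')"
```

```text
[ 0.4845 -0.1064  0.2865] [-1.7991e+02 -6.0000e-02  9.0070e+01] 7.5 [ 3.16e+01  1.44e+01 -2.86e+01  1.06e+02  7.70e+00  6.16e+01  1.00e-01]
```

View pics/w6c.png

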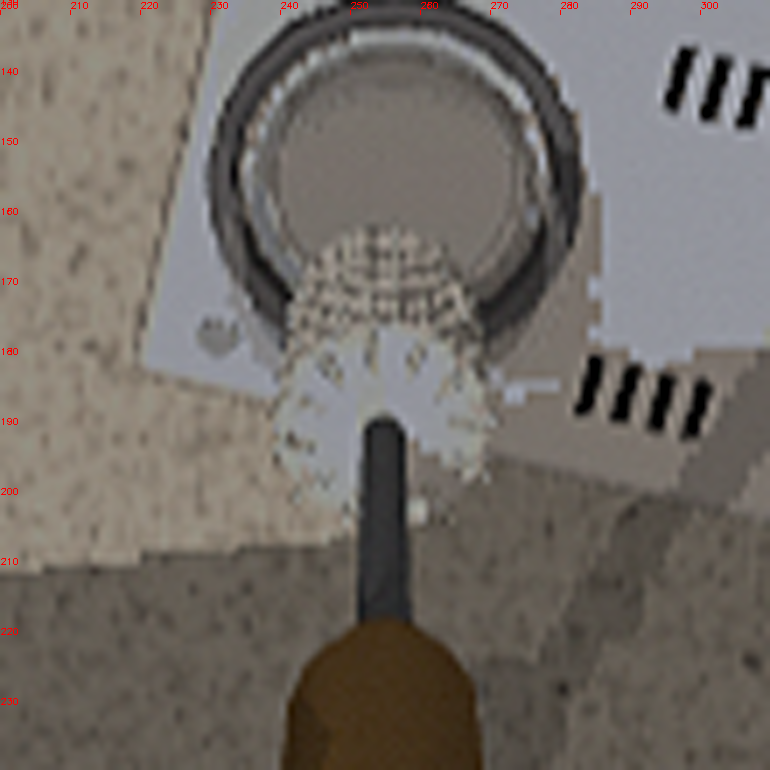

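View pics/s6.png

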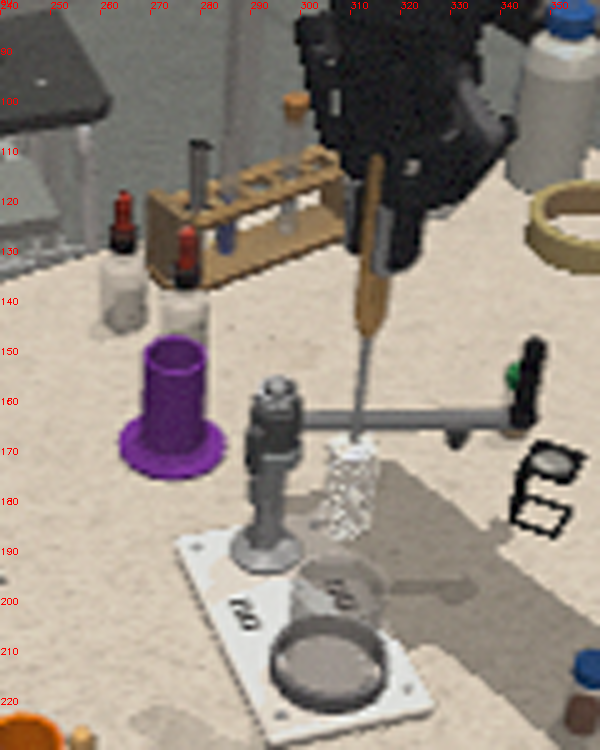

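Run:
```python
from h import *
d=dict(np.load('pics/w6.npz'));c={"mtx":d["mtx"],"world_from_camera":d["T"]}
f=lambda x,y:(x/7+200-.43,y/7+130-.43)
print("ring",atz(c,*f(395,183),.025).round(4),"floor",atz(c,*f(402,170),.014).round(4))
print("ring L,R",atz(c,*f(208,183),.025).round(4),atz(c,*f(582,183),.025).round(4))
print("handle/brush axis bottom at z .125:",atz(c,*f(385,305),.125).round(4),"head top .18",atz(c,*f(385,420),.18).round(4))
p=proj(c,[.4845,-.1075,.125]);print((p-[200,130]+.43)*7)
```

```text
ring [ 0.4854 -0.1062  0.025 ] floor [ 0.4867 -0.1059  0.014 ]
ring L,R [ 0.4518 -0.1062  0.025 ] [ 0.5189 -0.1061  0.025 ]
handle/brush axis bottom at z .125: [ 0.4836 -0.1033  0.125 ] head top .18 [ 0.4837 -0.1028  0.18  ]
[391.1701952  334.83211909]
```

carry_out(
  steps=[
    {"dx": -0.0025,"dy": 0.002,"dz": 0.01,"turn": 0},
    {"dx": 0,"dy": 0,"dz": 0.02,"turn": 0},
    {"dx": 0,"dy": 0,"dz": 0.02,"turn": 0},
    {"dx": 0,"dy": 0,"dz": 0.02,"turn": 0},
    {"dx": 0,"dy": 0,"dz": 0.01,"turn": 0},
    {"dx": 0,"dy": 0,"dz": 0,"turn": 0},
  ],
)

```text
clock: 8.35
tool_pos: [0.4866, -0.1099, 0.2066]
tool_rot: [-179.9, -0.0, 90.0]
contact_force: [1.3, -0.9, -0.3]
opening: 0.0148
```

```bash
python3 -c "
from h import *
c,T=wrist('pics/w7.png')
crop(c,200,130,110,110,7,'pics/w7c.png')
print(robot.read_state()['contact_force'])
s=cams.capture('scene');crop(s,260,120,100,110,6,'pics/s7.png')"
```

```text
[ 0.4866 -0.1099  0.2066] [-1.7992e+02 -2.0000e-02  9.0030e+01] 8.35 [ 30.1  20.3 -27.3 110.7  11.6  51.8  -3. ]
[-0.37652301  0.63063131 -0.44580635]
```

View pics/w7c.png

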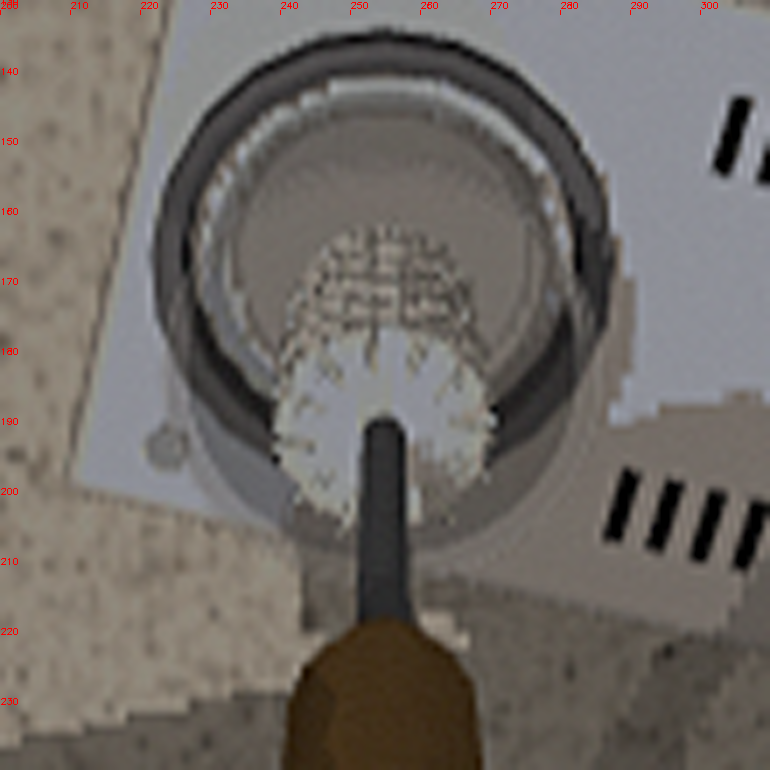

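View pics/s7.png

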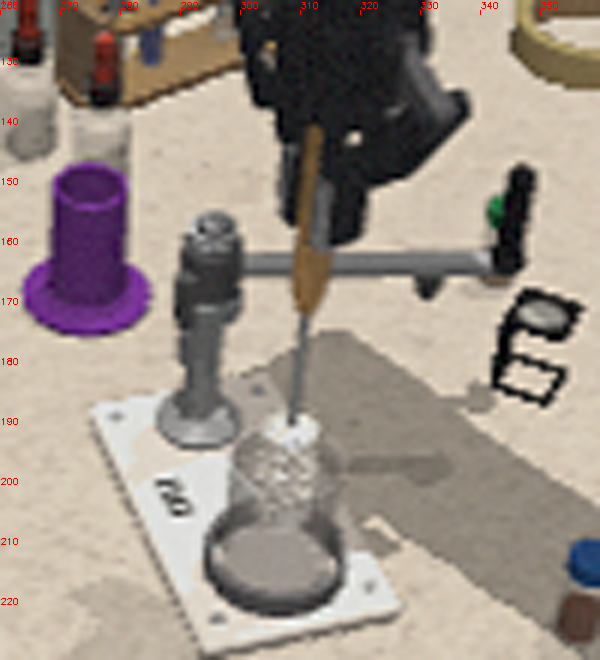

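carry_out(
  steps=[
    {"dx": 0,"dy": 0,"dz": 0.012,"turn": 0},
    {"dx": 0,"dy": 0,"dz": 0.011,"turn": 0},
    {"dx": 0,"dy": 0,"dz": 0,"turn": 0},
    {"dx": 0,"dy": 0,"dz": 0,"turn": 0},
  ],
)

```text
clock: 8.95
tool_pos: [0.4871, -0.1101, 0.1843]
tool_rot: [-180.0, -0.0, 90.0]
contact_force: [0.4, -0.5, -0.5]
opening: 0.015
```

```bash
python3 -c "
from h import *
c,T=wrist('pics/w8.png')
crop(c,200,130,110,110,7,'pics/w8c.png')
s=cams.capture('scene');crop(s,270,150,70,75,8,'pics/s8.png')"
```

```text
[ 0.4871 -0.1101  0.1843] [-180.   -0.   90.] 8.95 [ 29.5  22.1 -26.8 111.9  12.9  49.   -4.2]
```

View pics/w8c.png

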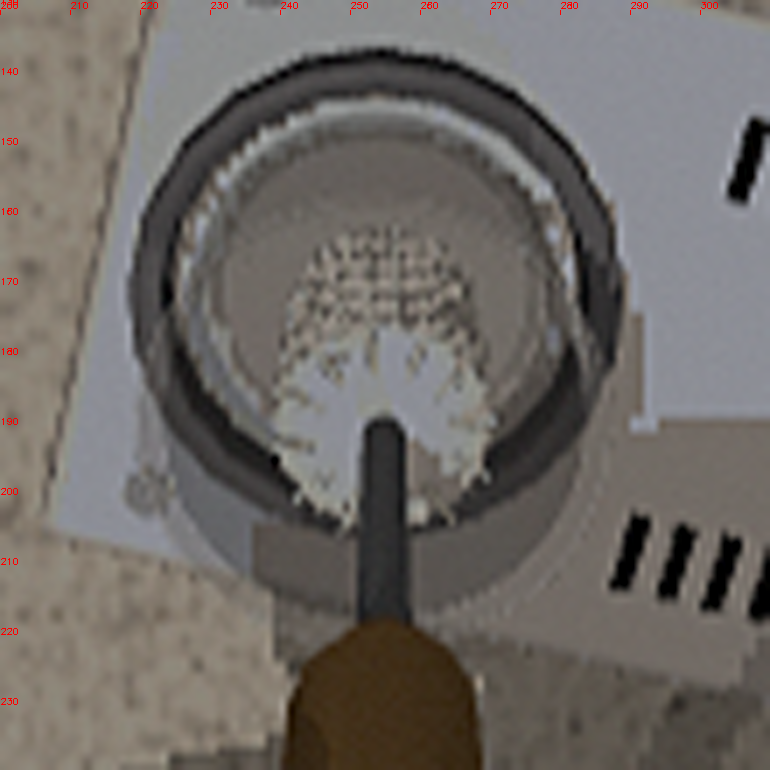

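View pics/s8.png

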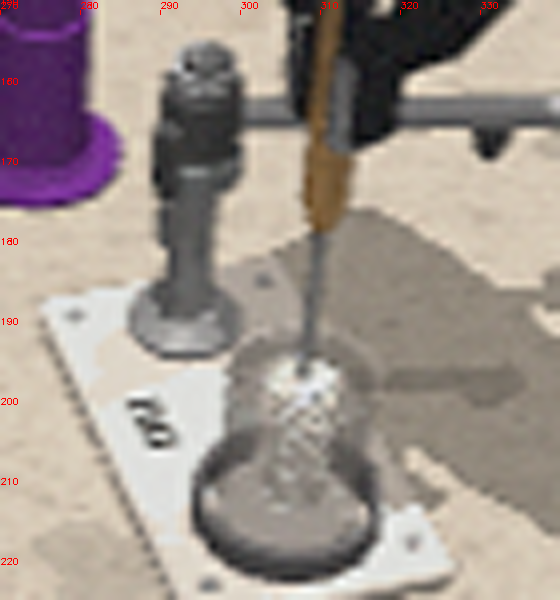

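carry_out(
  steps=[
    {"dx": 0,"dy": 0,"dz": 0.003,"turn": 0},
    {"dx": 0,"dy": 0,"dz": 0,"turn": 0},
    {"dx": 0,"dy": 0,"dz": 0,"turn": 0},
    {"dx": 0,"dy": 0,"dz": -0.023,"turn": 0},
    {"dx": 0,"dy": 0,"dz": -0.024,"turn": 0},
    {"dx": 0,"dy": 0,"dz": 0,"turn": 0},
    {"dx": 0,"dy": 0,"dz": 0,"turn": 0},
  ],
)

```text
clock: 9.93
tool_pos: [0.4866, -0.1102, 0.2277]
tool_rot: [-180.0, -0.0, 90.0]
contact_force: [-0.5, 0.2, -1.2]
opening: 0.0146
```

```bash
python3 -c "
from h import *
c,T=wrist('pics/w9.png')
s=cams.capture('scene');crop(s,270,150,70,75,8,'pics/s9.png')
print(atz(s,304/8+270-.44,362/8+150-.44,.078))"
```

```text
[ 0.4866 -0.1102  0.2277] [-179.95   -0.     90.  ] 9.925 [ 30.6  18.6 -27.8 109.5  10.6  54.4  -2.1]
[ 0.4938679  -0.11294146  0.078     ]
```

View pics/s9.png

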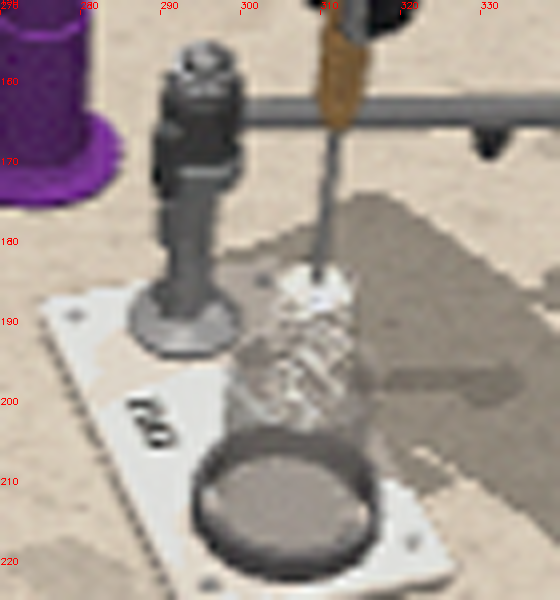

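Run:
```python
from h import *
d=dict(np.load('pics/w8.npz'));T=d["T"];c={"mtx":d["mtx"],"world_from_camera":T}
f=lambda x,y:(x/7+200-.43,y/7+130-.43)
for nm,q in (("wire/head",(385,425)),("handle/wire",(385,622)),("head front top edge(+y 12.5)",(385,330)),("bottom front edge",(385,228))):
    o,dd=ray(c,*f(*q))
    for y in (-.112,-.110,-.107,-.0975,-.0945):
        p=o+dd*(y-o[1])/dd[1];print(nm,y,p.round(4))
s=cams.capture("scene")
for z in (.062,.078,.1): print(z,(proj(s,[.4855,-.108,z])-[270,150]+.44)*8)
print("ring c",(proj(s,[.4855,-.1062,.025])-[270,150]+.44)*8)
```

```text
wire/head -0.112 [ 0.4865 -0.112   0.0626]
wire/head -0.11 [ 0.4865 -0.11    0.069 ]
wire/head -0.107 [ 0.4865 -0.107   0.0786]
wire/head -0.0975 [ 0.4864 -0.0975  0.109 ]
wire/head -0.0945 [ 0.4864 -0.0945  0.1186]
handle/wire -0.112 [ 0.4864 -0.112   0.1254]
handle/wire -0.11 [ 0.4864 -0.11    0.1303]
handle/wire -0.107 [ 0.4864 -0.107   0.1376]
handle/wire -0.0975 [ 0.4864 -0.0975  0.1608]
handle/wire -0.0945 [ 0.4864 -0.0945  0.1681]
head front top edge(+y 12.5) -0.112 [ 0.4865 -0.112   0.018 ]
head front top edge(+y 12.5) -0.11 [ 0.4865 -0.11    0.0254]
head front top edge(+y 12.5) -0.107 [ 0.4865 -0.107   0.0367]
head front top edge(+y 12.5) -0.0975 [ 0.4865 -0.0975  0.0723]
head front top edge(+y 12.5) -0.0945 [ 0.4865 -0.0945  0.0835]
bottom front edge -0.112 [ 0.4866 -0.112  -0.0482]
bottom front edge -0.11 [ 0.4866 -0.11   -0.0391]
bottom front edge -0.107 [ 0.4866 -0.107  -0.0255]
bottom front edge -0.0975 [ 0.4865 -0.0975  0.0178]
bottom front edge -0.0945 [ 0.4865 -0.0945  0.0314]
0.062 [302.22397805 415.63819876]
0.078 [306.45869271 381.49854249]
0.1 [312.43554159 333.31405232]
ring c [288.55583055 493.63262652]
```

carry_out(
  steps=[
    {"dx": 0,"dy": 0,"dz": 0.022,"turn": 0},
    {"dx": 0,"dy": 0,"dz": 0.022,"turn": 0},
    {"dx": 0,"dy": 0,"dz": 0.005,"turn": 0},
    {"dx": 0,"dy": 0,"dz": 0,"turn": 0},
    {"dx": 0,"dy": 0,"dz": 0,"turn": 0},
  ],
)

```text
clock: 10.7
tool_pos: [0.4876, -0.1102, 0.18]
tool_rot: [179.9, 0.0, 90.0]
contact_force: [-1.1, -0.7, -1.2]
opening: 0.0144
```

carry_out(
  steps=[
    {"dx": 0,"dy": 0,"dz": 0.003,"turn": 0},
    {"dx": 0,"dy": 0,"dz": 0,"turn": 0},
    {"dx": 0,"dy": 0,"dz": 0,"turn": 0},
  ],
)

```text
clock: 11.08
tool_pos: [0.487, -0.1102, 0.1764]
tool_rot: [180.0, 0.0, 90.0]
contact_force: [0.5, -0.8, -0.5]
opening: 0.0145
```

carry_out(
  steps=[
    {"dx": 0,"dy": 0,"dz": 0.003,"turn": 0},
    {"dx": 0,"dy": 0,"dz": 0,"turn": 0},
    {"dx": 0,"dy": 0,"dz": 0,"turn": 0},
  ],
)

```text
clock: 11.45
tool_pos: [0.4885, -0.1103, 0.1758]
tool_rot: [179.8, 0.1, 90.0]
contact_force: [-3.4, 0.5, 21.5]
opening: 0.0144
```

Contact with the beaker's floor at TCP z 0.176 confirms that the bristle end is 162 mm below the TCP. Continuing the strokes without pressing.

carry_out(
  steps=[
    {"dx": 0,"dy": 0,"dz": -0.026,"turn": 0},
    {"dx": 0,"dy": 0,"dz": -0.026,"turn": 0},
    {"dx": 0,"dy": 0,"dz": 0,"turn": 0},
    {"dx": 0,"dy": 0,"dz": 0,"turn": 0},
    {"dx": 0,"dy": 0,"dz": 0.022,"turn": 0},
    {"dx": 0,"dy": 0,"dz": 0.023,"turn": 0},
    {"dx": 0,"dy": 0,"dz": 0,"turn": 0},
    {"dx": 0,"dy": 0,"dz": 0,"turn": 0},
    {"dx": 0,"dy": 0,"dz": -0.022,"turn": 0},
    {"dx": 0,"dy": 0,"dz": -0.023,"turn": 0},
    {"dx": 0,"dy": 0,"dz": 0,"turn": 0},
    {"dx": 0,"dy": 0,"dz": 0,"turn": 0},
  ],
)

```text
clock: 12.95
tool_pos: [0.4868, -0.1102, 0.225]
tool_rot: [-180.0, 0.0, 90.0]
contact_force: [0.5, -1.2, -0.3]
opening: 0.0147
```

carry_out(
  steps=[
    {"dx": 0,"dy": 0,"dz": 0.022,"turn": 0},
    {"dx": 0,"dy": 0,"dz": 0.023,"turn": 0},
    {"dx": 0,"dy": 0,"dz": 0,"turn": 0},
    {"dx": 0,"dy": 0,"dz": 0,"turn": 0},
    {"dx": 0,"dy": 0,"dz": 0,"turn": 0},
  ],
)

```text
clock: 13.58
tool_pos: [0.4876, -0.1102, 0.1811]
tool_rot: [179.9, 0.0, 90.0]
contact_force: [-0.3, 0.0, -0.2]
opening: 0.0145
```

carry_out(
  steps=[
    {"dx": 0,"dy": 0,"dz": -0.022,"turn": 0},
    {"dx": 0,"dy": 0,"dz": -0.023,"turn": 0},
    {"dx": 0,"dy": 0,"dz": 0,"turn": 0},
    {"dx": 0,"dy": 0,"dz": 0,"turn": 0},
    {"dx": 0,"dy": 0,"dz": 0,"turn": 0},
  ],
)

```text
clock: 14.2
tool_pos: [0.4864, -0.11, 0.2245]
tool_rot: [-179.9, -0.0, 90.0]
contact_force: [-0.6, -0.2, -0.9]
opening: 0.015
```

```bash
python3 -c "
from h import *
c,T=wrist('pics/w10.png')
s=cams.capture('scene');crop(s,270,150,70,75,8,'pics/s10.png')"
```

```text
[ 0.4864 -0.11    0.2245] [-1.7992e+02 -2.0000e-02  9.0010e+01] 14.2 [ 30.8  18.9 -28.  109.7  10.8  54.   -2.3]
```

View pics/w10.png

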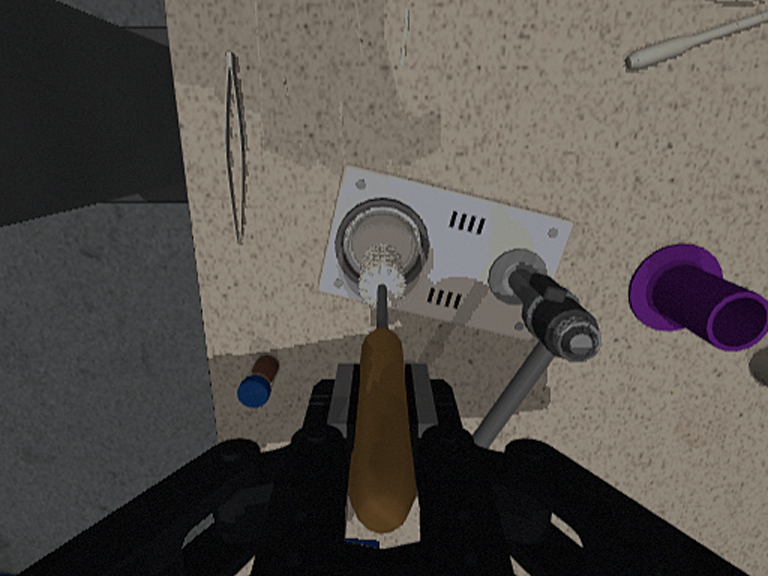

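carry_out(
  steps=[
    {"dx": 0,"dy": 0,"dz": -0.025,"turn": 0},
    {"dx": 0,"dy": 0,"dz": -0.04,"turn": 0},
    {"dx": 0.02,"dy": -0.004,"dz": 0,"turn": 0},
    {"dx": 0.04,"dy": -0.007,"dz": 0,"turn": 0},
    {"dx": 0.04,"dy": -0.007,"dz": 0,"turn": 0},
    {"dx": 0.04,"dy": -0.007,"dz": 0,"turn": 0},
    {"dx": 0.04,"dy": -0.007,"dz": 0,"turn": 0},
    {"dx": 0.04,"dy": -0.007,"dz": 0,"turn": 0},
    {"dx": 0.04,"dy": -0.007,"dz": 0,"turn": 0},
    {"dx": 0.04,"dy": -0.006,"dz": 0,"turn": 0},
    {"dx": 0.025,"dy": -0.004,"dz": 0,"turn": 0},
    {"dx": 0,"dy": 0,"dz": 0,"turn": 0},
  ],
)

```text
clock: 15.8
tool_pos: [0.4293, 0.2171, 0.2894]
tool_rot: [-179.9, -0.0, 90.3]
contact_force: [0.2, -0.1, -0.5]
opening: 0.0148
```

carry_out(
  steps=[
    {"dx": 0,"dy": 0,"dz": 0,"turn": 0},
    {"dx": 0,"dy": 0,"dz": 0,"turn": 0},
  ],
)

```text
clock: 16.05
tool_pos: [0.4312, 0.2136, 0.2899]
tool_rot: [-180.0, 0.0, 89.9]
contact_force: [0.8, 0.5, -0.7]
opening: 0.0146
```

```bash
python3 -c "
from h import *
c,T=wrist('pics/w11.png')
crop(c,200,110,110,130,6,'pics/w11c.png')
print(rel([.4306,.2148,.28]))
s=cams.capture('scene');crop(s,170,180,90,115,6,'pics/s11.png')"
```

```text
[0.4312 0.2136 0.2899] [-1.7997e+02  5.0000e-02  8.9900e+01] 16.05 [  3.6  14.5 -41.1 107.2  10.7  62.2 -41.8]
[ 0.0011 -0.0006  0.01  ]
```

View pics/w11c.png

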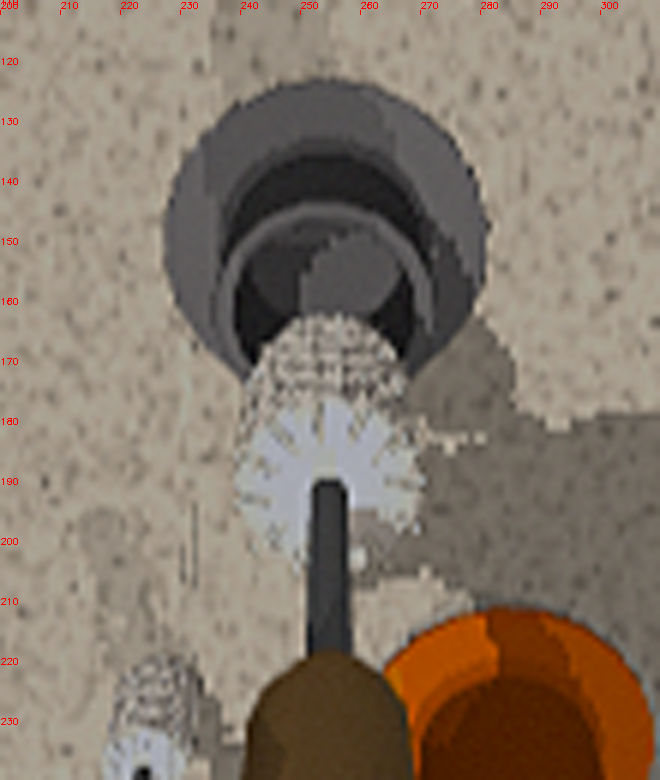

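View pics/s11.png

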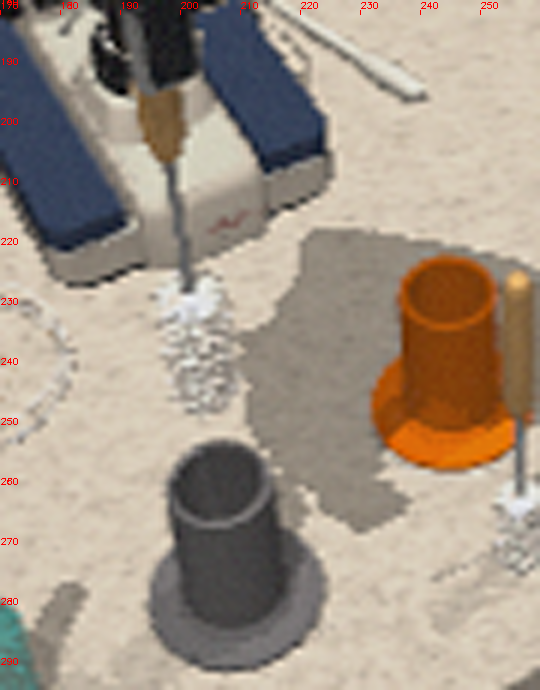

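Run:
```python
from h import *
d=dict(np.load('pics/w11.npz'));c={"mtx":d["mtx"],"world_from_camera":d["T"]}
f=lambda x,y:(x/6+200-.42,y/6+110-.42)
print("rim",atz(c,*f(327,305),.075),"w",atz(c,*f(217,305),.075)-atz(c,*f(437,305),.075), "far edge",atz(c,*f(327,200),.075),"foot",atz(c,*f(327,238),.004))
print("brush head",atz(c,*f(330,488),.184), atz(c,*f(330,413),.128))
```

```text
rim [0.43000572 0.21736918 0.075     ] w [-4.09168654e-02  5.84928982e-05  0.00000000e+00] far edge [0.43004055 0.2368984  0.075     ] foot [0.42993516 0.21712    0.004     ]
brush head [0.4305105  0.21604164 0.184     ] [0.43053045 0.2110665  0.128     ]
```

carry_out(
  steps=[
    {"dx": 0.001,"dy": -0.0005,"dz": 0.015,"turn": 0},
    {"dx": 0,"dy": 0,"dz": 0.02,"turn": 0},
    {"dx": 0,"dy": 0,"dz": 0.02,"turn": 0},
    {"dx": 0,"dy": 0,"dz": 0.015,"turn": 0},
    {"dx": 0,"dy": 0,"dz": 0,"turn": 0},
    {"dx": 0,"dy": 0,"dz": 0,"turn": 0},
  ],
)

```text
clock: 16.9
tool_pos: [0.4308, 0.2162, 0.2207]
tool_rot: [180.0, -0.0, 90.0]
contact_force: [0.4, 0.2, -0.3]
opening: 0.015
```

```bash
python3 -c "
from h import *
c,T=wrist('pics/w12.png')
crop(c,200,110,110,130,6,'pics/w12c.png')
s=cams.capture('scene');crop(s,170,180,90,115,6,'pics/s12.png')"
```

```text
[0.4308 0.2162 0.2207] [ 1.7997e+02 -2.0000e-02  9.0010e+01] 16.9 [  1.1  19.6 -39.6 111.8  15.4  53.8 -46.1]
```

View pics/w12c.png

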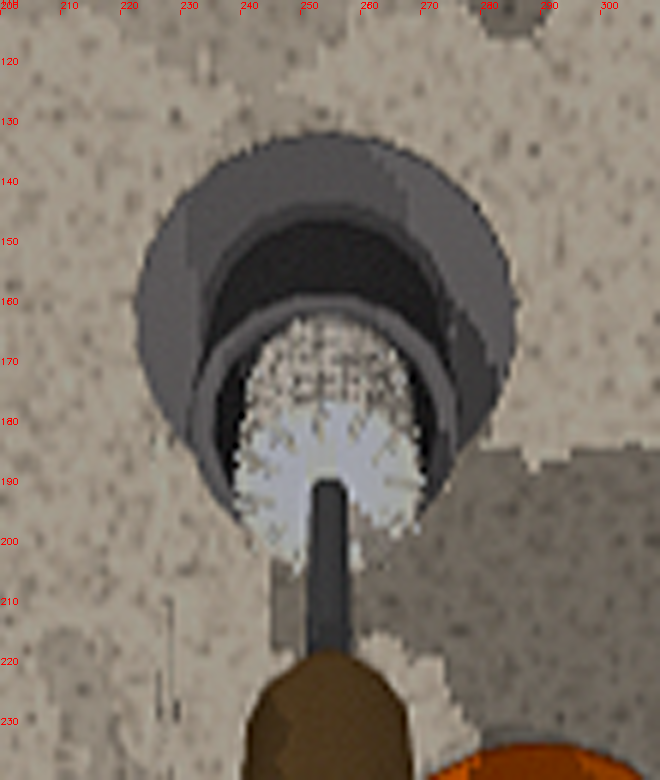

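View pics/s12.png

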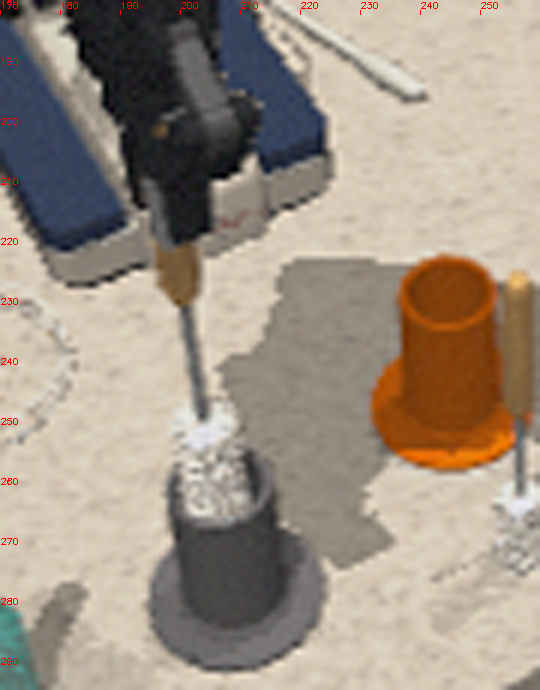

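carry_out(
  steps=[
    {"dx": -0.0012,"dy": 0,"dz": 0.012,"turn": 0},
    {"dx": 0,"dy": 0,"dz": 0.014,"turn": 0},
    {"dx": 0,"dy": 0,"dz": 0.014,"turn": 0},
    {"dx": 0,"dy": 0,"dz": 0.01,"turn": 0},
    {"dx": 0,"dy": 0,"dz": 0,"turn": 0},
    {"dx": 0,"dy": 0,"dz": 0,"turn": 0},
  ],
)

```text
clock: 17.75
tool_pos: [0.4307, 0.2149, 0.1705]
tool_rot: [180.0, -0.0, 90.0]
contact_force: [0.5, -0.6, -0.2]
opening: 0.015
```

carry_out(
  steps=[
    {"dx": 0,"dy": 0,"dz": 0.0015,"turn": 0},
    {"dx": 0,"dy": 0,"dz": 0,"turn": 0},
  ],
)

```text
clock: 18.0
tool_pos: [0.4306, 0.2147, 0.1689]
tool_rot: [180.0, -0.0, 90.0]
contact_force: [0.3, -1.2, -1.4]
opening: 0.0145
```

carry_out(
  steps=[
    {"dx": 0,"dy": 0,"dz": 0,"turn": 0},
    {"dx": 0,"dy": 0,"dz": 0,"turn": 0},
    {"dx": 0,"dy": 0,"dz": 0,"turn": 0},
    {"dx": 0,"dy": 0,"dz": 0,"turn": 0},
    {"dx": 0,"dy": 0,"dz": 0,"turn": 0},
    {"dx": 0,"dy": 0,"dz": 0,"turn": 0},
  ],
  jaw=70,
)

```text
clock: 18.75
tool_pos: [0.4305, 0.2147, 0.1688]
tool_rot: [-180.0, -0.0, 90.0]
contact_force: [-0.5, 0.5, 0.2]
opening: 0.0596
```

```bash
python3 -c "
from h import *
c,T=wrist('pics/w13.png')"
```

```text
[0.4305 0.2147 0.1688] [-180.   -0.   90.] 18.75 [ -1.1  23.9 -37.5 114.6  19.5  47.7 -49.6]
```

View pics/w13.png

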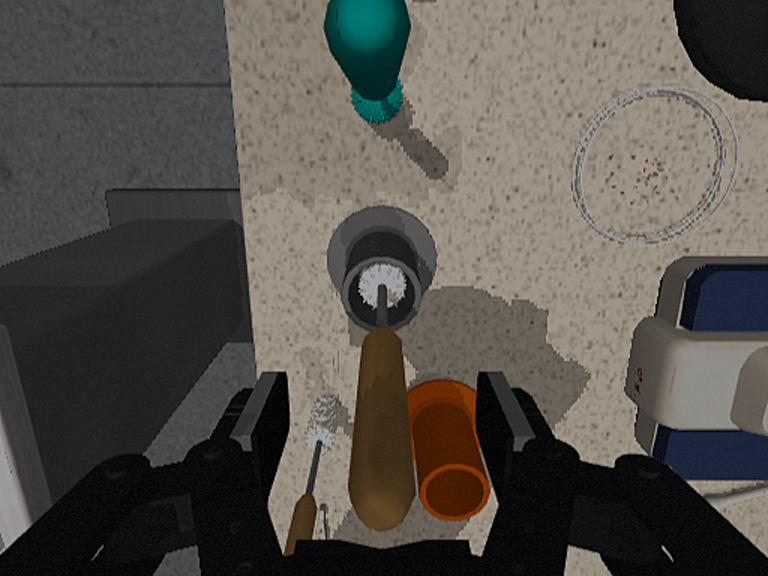

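carry_out(
  steps=[
    {"dx": 0,"dy": 0,"dz": -0.02,"turn": 0},
    {"dx": 0,"dy": 0,"dz": -0.04,"turn": 0},
    {"dx": 0,"dy": 0,"dz": -0.04,"turn": 0},
    {"dx": 0,"dy": 0,"dz": -0.041,"turn": 0},
    {"dx": -0.02,"dy": 0.003,"dz": 0,"turn": 0},
    {"dx": -0.04,"dy": 0.006,"dz": 0,"turn": 0},
    {"dx": -0.05,"dy": 0.01,"dz": 0,"turn": 0},
    {"dx": -0.05,"dy": 0.01,"dz": 0,"turn": 0},
  ],
)

```text
clock: 19.8
tool_pos: [0.4596, 0.0532, 0.3099]
tool_rot: [180.0, 0.0, 90.0]
contact_force: [1.7, 0.3, 1.2]
opening: 0.0599
```

```bash
python3 -c "
from h import *
s=cams.capture('scene');t=cams.capture('top');print(rel([.5186,-.256,.27]))
crop(s,170,180,90,115,6,'pics/s14.png');crop(t,170,215,80,50,10,'pics/t14.png')"
```

```text
[-0.3039  0.0611  0.0402]
```

View pics/s14.png

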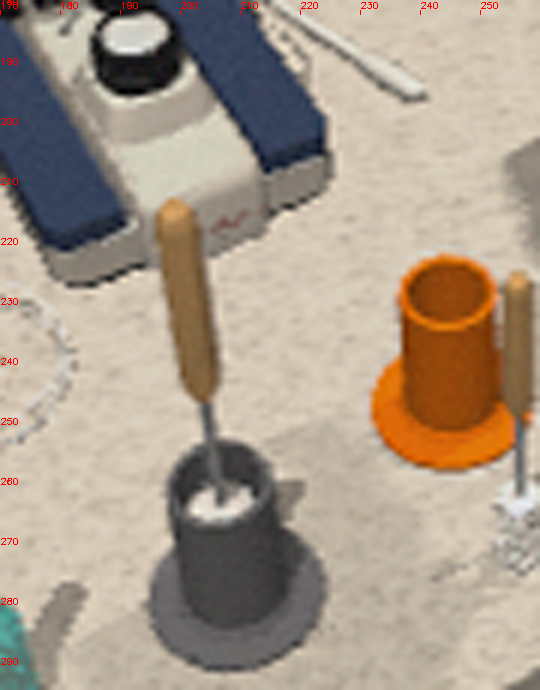

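View pics/t14.png

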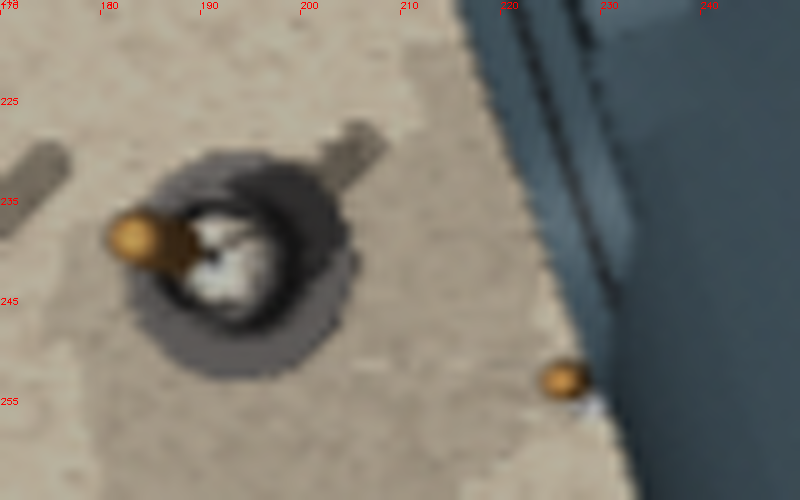

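The brush stands upright in the pot as before (top view handle tip at (183,238), as at the start). On to the rinse grip.

carry_out(
  steps=[
    {"dx": -0.05,"dy": 0.01,"dz": 0,"turn": 0},
    {"dx": -0.05,"dy": 0.01,"dz": 0,"turn": 0},
    {"dx": -0.05,"dy": 0.01,"dz": 0,"turn": 0},
    {"dx": -0.05,"dy": 0.01,"dz": 0,"turn": 0},
    {"dx": -0.05,"dy": 0.01,"dz": 0,"turn": 0},
    {"dx": -0.04,"dy": 0.008,"dz": 0,"turn": 0},
    {"dx": -0.014,"dy": 0.003,"dz": 0,"turn": 0},
    {"dx": 0,"dy": 0,"dz": 0,"turn": 0.17},
    {"dx": 0,"dy": 0,"dz": 0,"turn": 0.17},
    {"dx": 0,"dy": 0,"dz": 0,"turn": 0.166},
    {"dx": 0,"dy": 0,"dz": 0,"turn": 0},
    {"dx": 0,"dy": 0,"dz": 0,"turn": 0},
  ],
)

```text
clock: 21.4
tool_pos: [0.5207, -0.2484, 0.3098]
tool_rot: [-180.0, -0.0, 61.3]
contact_force: [-0.3, 0.0, 0.1]
opening: 0.0598
```

```bash
python3 -c "
from h import *
c,T=wrist('pics/w15.png');print(rel([.5186,-.256,.31]))"
```

```text
[ 0.5207 -0.2484  0.3098] [-1.7999e+02 -2.0000e-02  6.1260e+01] 21.4 [ 35.8  20.6 -19.2  93.5   7.2  67.2 -13.9]
[-0.0074  0.0018 -0.0002]
```

View pics/w15.png

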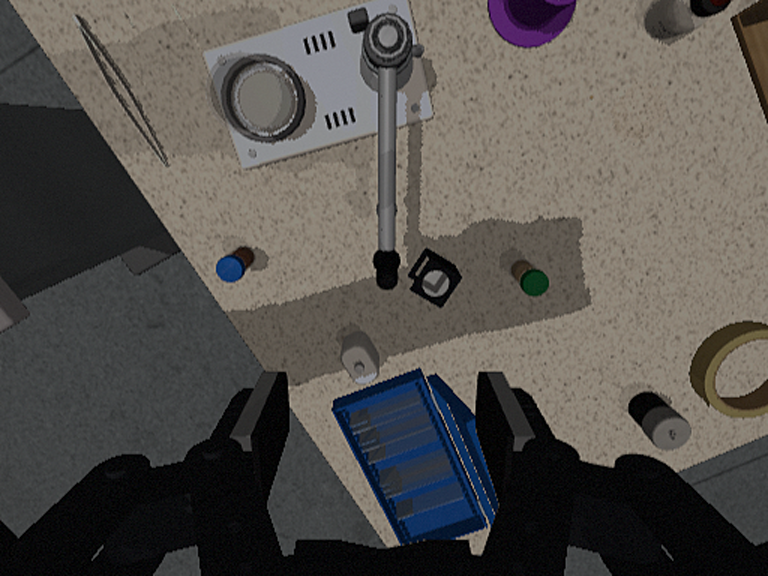

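Run:
```python
from h import *
d=dict(np.load('pics/w15.npz'));c={"mtx":d["mtx"],"world_from_camera":d["T"]}
f=lambda x,y:(x/1.5-.17,y/1.5-.17)
for n,q,z in (("top",(387,280),.166),("base",(385,258),.12),("post",(388,35),.138)):
    p=atz(c,*f(*q),z);print(n,p.round(4),rel([*p[:2],.31]))
```

```text
top [ 0.5201 -0.2543  0.166 ] [-0.0052  0.0023 -0.0002]
base [ 0.5205 -0.2518  0.12  ] [-0.0028  0.0014 -0.0002]
post [ 0.5874 -0.1325  0.138 ] [ 0.134   0.0025 -0.0002]
```

carry_out(
  steps=[
    {"dx": -0.006,"dy": 0.002,"dz": 0.03,"turn": 0},
    {"dx": 0,"dy": 0,"dz": 0.04,"turn": 0},
    {"dx": 0,"dy": 0,"dz": 0.04,"turn": 0},
    {"dx": 0,"dy": 0,"dz": 0.04,"turn": 0},
    {"dx": 0,"dy": 0,"dz": 0.03,"turn": 0},
    {"dx": 0,"dy": 0,"dz": 0,"turn": 0},
  ],
)

```text
clock: 22.2
tool_pos: [0.5177, -0.2547, 0.1278]
tool_rot: [-179.7, 0.0, 61.1]
contact_force: [-0.7, 0.3, 0.5]
opening: 0.0599
```

```bash
python3 -c "
from h import *
c,T=wrist('pics/w16.png');s=cams.capture('scene');crop(s,290,100,90,100,6,'pics/s16.png')"
```

```text
[ 0.5177 -0.2547  0.1278] [-179.72    0.     61.1 ] 22.2 [ 34.3  32.4 -16.9 103.   12.3  46.6 -17.5]
```

View pics/w16.png

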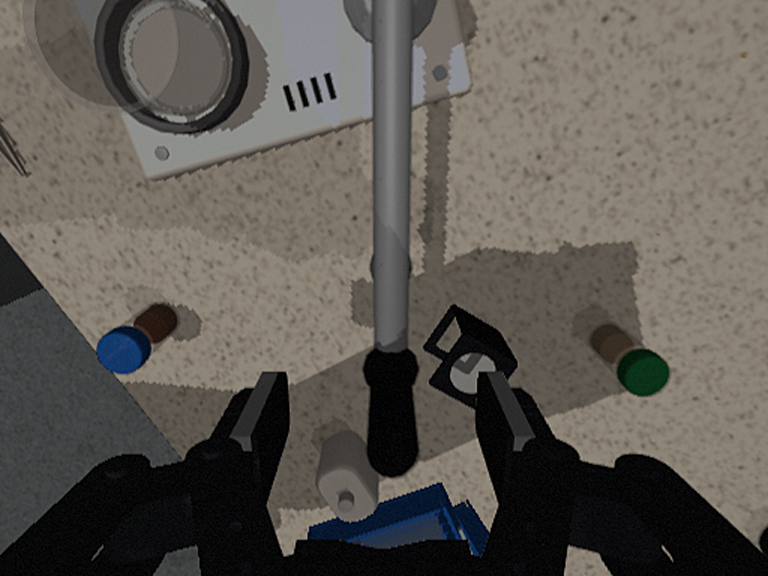

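View pics/s16.png

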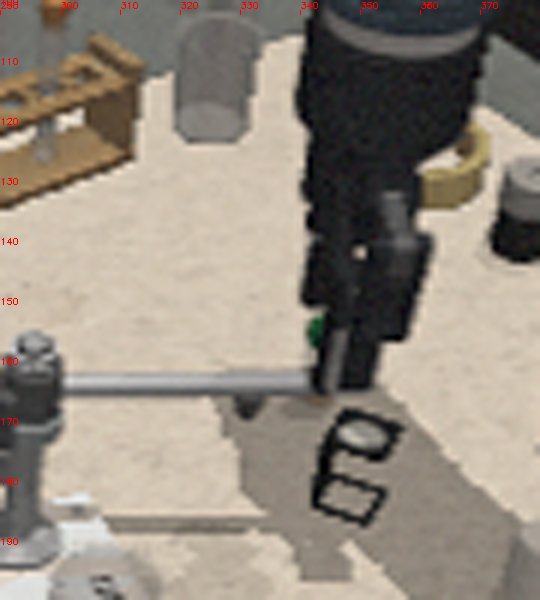

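carry_out(
  steps=[
    {"dx": 0,"dy": 0.0025,"dz": 0,"turn": 0},
    {"dx": 0,"dy": 0,"dz": 0,"turn": 0},
    {"dx": 0,"dy": 0,"dz": 0,"turn": 0},
    {"dx": 0,"dy": 0,"dz": 0,"turn": 0},
    {"dx": 0,"dy": 0,"dz": 0,"turn": 0},
    {"dx": 0,"dy": 0,"dz": 0,"turn": 0},
  ],
  jaw=0,
  grip_force=40,
)

```text
clock: 23.05
tool_pos: [0.5205, -0.2563, 0.1307]
tool_rot: [-179.9, 0.0, 61.0]
contact_force: [-6.1, 3.1, 10.7]
opening: 0.0128
```

```bash
python3 -c "
from h import *
c,T=wrist('pics/w17.png')"
```

```text
[ 0.5205 -0.2563  0.1307] [-1.7988e+02  4.0000e-02  6.1010e+01] 23.05 [ 34.3  32.4 -16.8 102.6  12.3  47.  -17.5]
```

View pics/w17.png

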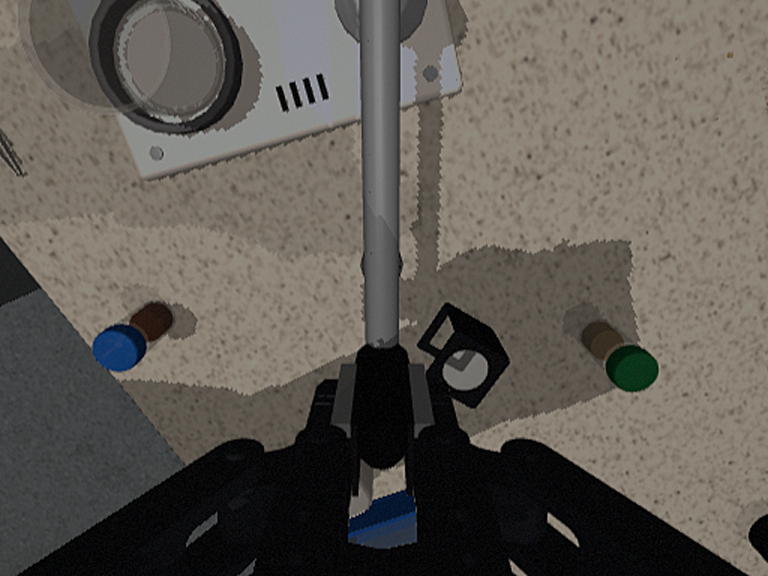

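carry_out(
  steps=[
    {"dx": 0.0008,"dy": -0.0154,"dz": 0,"turn": 0.11},
    {"dx": 0.0008,"dy": -0.0154,"dz": 0,"turn": 0.11},
    {"dx": 0.0008,"dy": -0.0154,"dz": 0,"turn": 0.11},
    {"dx": 0.0008,"dy": -0.0154,"dz": 0,"turn": 0.11},
    {"dx": 0.0008,"dy": -0.0154,"dz": 0,"turn": 0.11},
    {"dx": 0.0008,"dy": -0.0154,"dz": 0,"turn": 0.11},
    {"dx": 0,"dy": 0,"dz": 0,"turn": 0},
    {"dx": 0,"dy": 0,"dz": 0,"turn": 0},
  ],
)

```text
clock: 24.1
tool_pos: [0.46, -0.1912, 0.1308]
tool_rot: [179.9, 0.0, 23.2]
contact_force: [-3.3, -3.9, 6.4]
opening: 0.0129
```

```bash
python3 -c "
from h import *
c,T=wrist('pics/w18.png')
print(np.hypot(*(np.array(robot.read_state()['tool_pos'])[:2]-[.5865,-.1325])))"
```

```text
[ 0.46   -0.1912  0.1308] [1.7987e+02 5.0000e-02 2.3150e+01] 24.1 [ 24.4  24.8  -8.7 115.1   5.8  40.5 -54.8]
0.13943509884280805
```

View pics/w18.png

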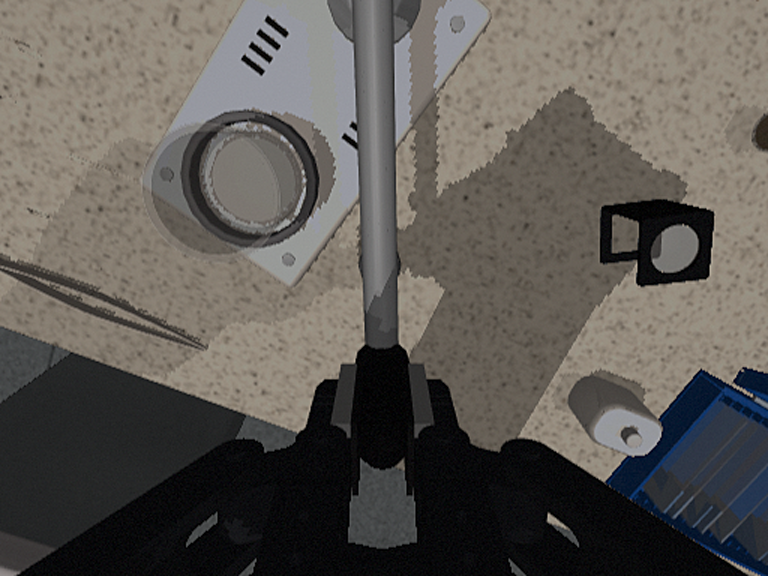

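carry_out(
  steps=[
    {"dx": 0.0008,"dy": -0.0154,"dz": 0,"turn": 0.11},
    {"dx": 0.0008,"dy": -0.0154,"dz": 0,"turn": 0.11},
    {"dx": 0.0008,"dy": -0.0154,"dz": 0,"turn": 0.11},
    {"dx": 0.0008,"dy": -0.0154,"dz": 0,"turn": 0.11},
    {"dx": 0.0008,"dy": -0.0154,"dz": 0,"turn": 0.11},
    {"dx": 0,"dy": 0,"dz": 0,"turn": 0},
    {"dx": 0,"dy": 0,"dz": 0,"turn": 0},
  ],
)

```text
clock: 25.02
tool_pos: [0.4484, -0.1151, 0.1306]
tool_rot: [179.9, 0.2, -8.3]
contact_force: [-8.6, -3.2, 14.1]
opening: 0.0129
```

```bash
python3 -c "
from h import *
c,T=wrist('pics/w19.png')
d=np.array(robot.read_state()['tool_pos'])[:2]-[.5865,-.1325];print(np.hypot(*d),np.degrees(np.arctan2(-d[1],-d[0])))"
```

```text
[ 0.4484 -0.1151  0.1306] [179.9    0.18  -8.35] 25.025 [ 10.7  21.7  -2.3 120.1   1.6  38.4 -91. ]
0.13918071323803535 -7.146544715883318
```

View pics/w19.png

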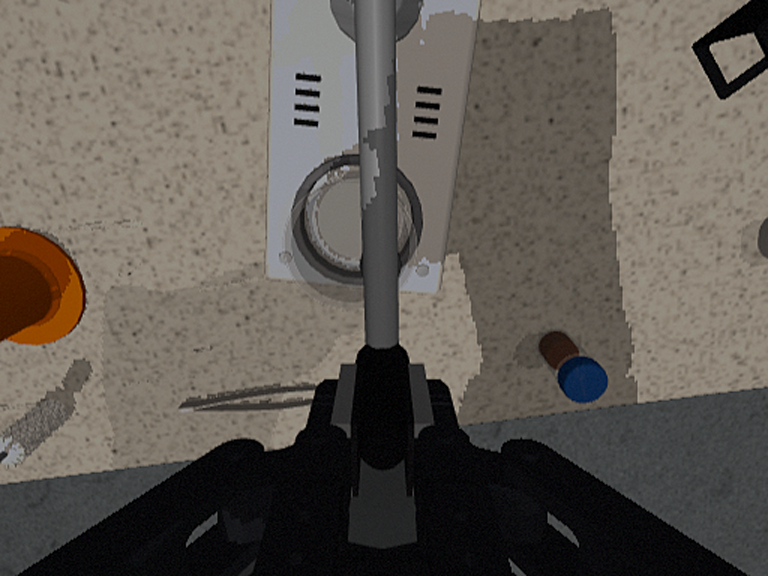

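carry_out(
  steps=[
    {"dx": 0.0002,"dy": -0.007,"dz": 0,"turn": 0.05},
    {"dx": 0.0002,"dy": -0.006,"dz": 0,"turn": 0.045},
    {"dx": 0,"dy": 0,"dz": 0,"turn": 0},
    {"dx": 0,"dy": 0,"dz": 0,"turn": 0},
    {"dx": 0,"dy": 0,"dz": 0,"turn": 0},
  ],
)

```text
clock: 25.7
tool_pos: [0.4506, -0.1023, 0.1306]
tool_rot: [179.9, 0.2, -13.8]
contact_force: [-9.9, -2.5, 16.3]
opening: 0.0127
```

carry_out(
  steps=[
    {"dx": 0,"dy": -0.003,"dz": 0,"turn": 0},
    {"dx": 0,"dy": 0,"dz": 0,"turn": 0},
    {"dx": 0,"dy": 0,"dz": 0,"turn": 0},
  ],
)

```text
clock: 26.08
tool_pos: [0.4512, -0.0997, 0.1306]
tool_rot: [179.9, 0.2, -13.9]
contact_force: [-10.0, -4.0, 16.3]
opening: 0.0126
```

carry_out(
  steps=[
    {"dx": 0,"dy": -0.002,"dz": 0,"turn": 0},
    {"dx": 0,"dy": 0,"dz": 0,"turn": 0},
    {"dx": 0,"dy": 0,"dz": 0,"turn": 0},
  ],
)

```text
clock: 26.45
tool_pos: [0.4515, -0.0987, 0.1306]
tool_rot: [179.8, 0.2, -13.9]
contact_force: [-10.0, -6.1, 16.3]
opening: 0.0126
```

```bash
python3 -c "
from h import *
c,T=wrist('pics/w20.png')
crop(c,150,0,200,230,3,'pics/w20c.png')"
```

```text
[ 0.4515 -0.0987  0.1306] [179.83   0.22 -13.91] 26.45 [  7.7  21.7  -1.2 120.2   1.   38.4 -98.1]
```

View pics/w20c.png

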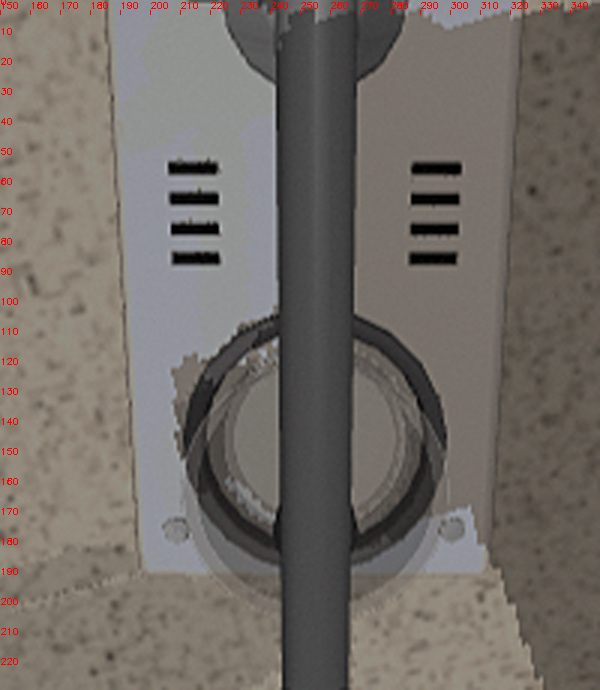

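carry_out(
  steps=[
    {"dx": 0,"dy": -0.003,"dz": 0,"turn": 0},
    {"dx": 0,"dy": 0,"dz": 0,"turn": 0},
    {"dx": 0,"dy": 0,"dz": 0,"turn": 0},
    {"dx": 0,"dy": 0,"dz": 0,"turn": 0},
  ],
)

```text
clock: 27.0
tool_pos: [0.4516, -0.0982, 0.1306]
tool_rot: [179.7, 0.2, -14.0]
contact_force: [-12.3, -12.9, 15.2]
opening: 0.0129
```

```bash
python3 -c "
from h import *
c,T=wrist('pics/w21.png')
s=cams.capture('scene');t=cams.capture('top')
cv2.imwrite('pics/s21.png',cv2.resize(s['frame'][:,:,::-1],(800,600)))
crop(t,170,215,80,50,10,'pics/t21.png')
print(robot.read_state()['joint_vel'],robot.read_state()['contact_force'])"
```

```text
[ 0.4516 -0.0982  0.1306] [179.69   0.23 -14.04] 27.0 [  7.4  21.7  -1.1 120.2   1.1  38.4 -98.5]
[ 0.0325951   0.01745999  0.15761034  0.03923842  0.09572295 -0.06781344
  0.02027957] [-12.33938509 -12.98455939  16.21492749]
```

View pics/s21.png

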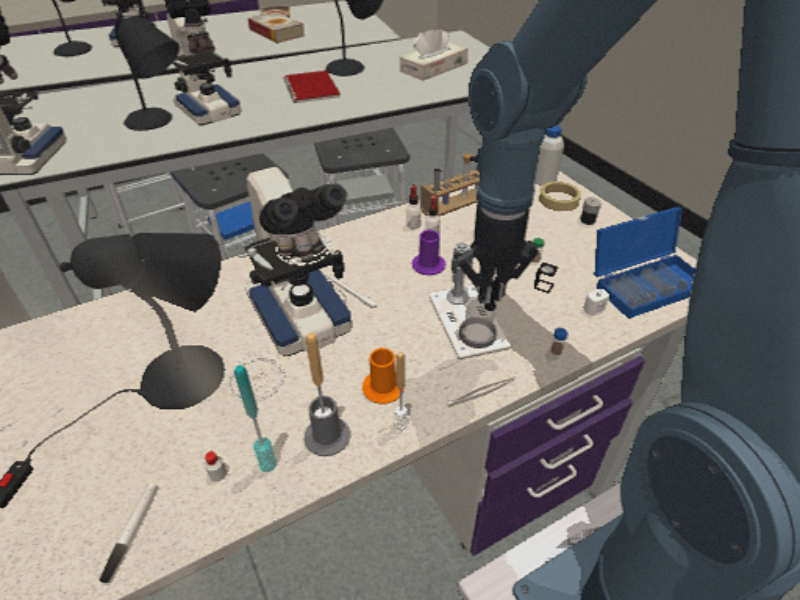

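View pics/t21.png

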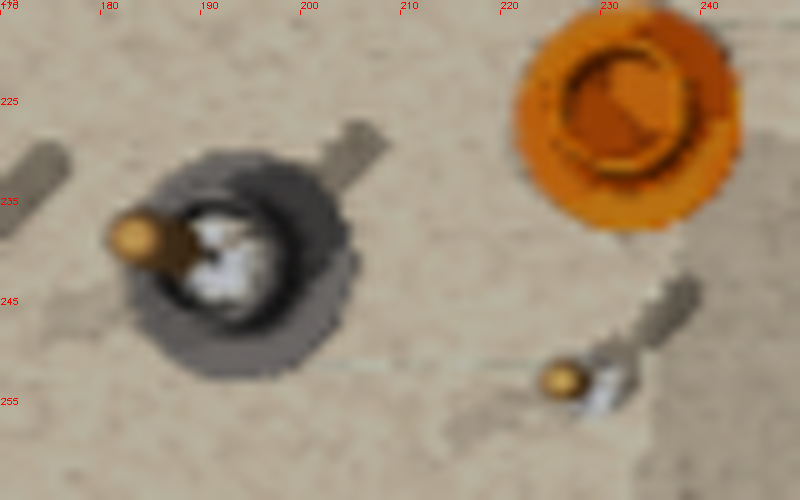

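View pics/w21.png

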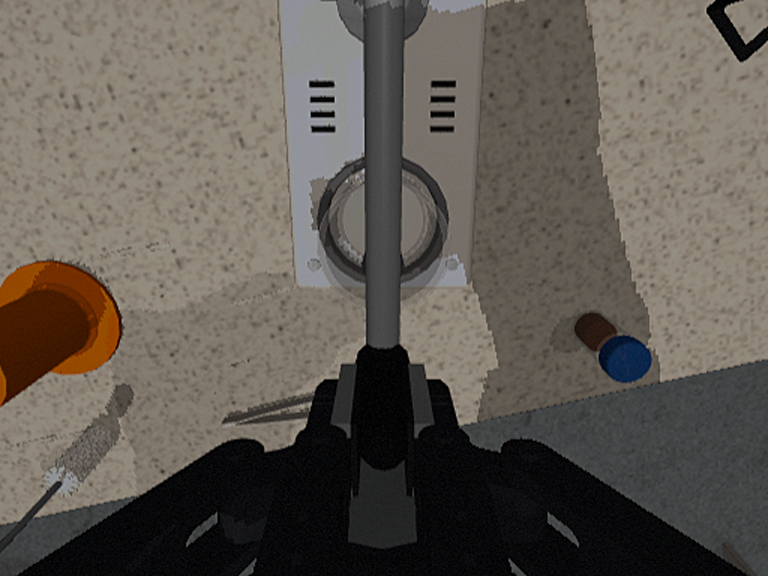

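The arm is on its far stop: a 3 mm command moved it 0.5 mm and the force rose by about 7 N. Brush and beaker stand as they should.

```bash
python3 -c "
from station import workorder
print(workorder.finish_job())"
```

```text
the job is handed in; nothing more can be done
None
```

The job is done and handed in at about 27 s of the 67 s allowed; no verdict was reported.

- **Scrubbing:** I took the large wooden brush from the grey pot and scrubbed the seated beaker with four down-and-up strokes. One of them touched the inner floor at about 21 N, which confirmed the stroke depth. The other bottoms were about 5 mm above the floor and the tops about 49–52 mm above it.
- **Brush:** I stood it back in its pot and let go. The last top view shows it upright, with the handle tip where it was at the start.
- **Rinse arm:** I gripped it by its pin and swung it to the far stop. There a further 3 mm of command moved it only 0.5 mm, and the force rose from about 12 to about 18 N sideways. I handed in while still gripping it, at rest.
- **Final views:** The beaker sits upright in its ring with the arm over it. I saw no bystander displaced, though the blue-cap vial and the other small items were only judged by eye.
- **Disagreements:** While I held the arm at the stop, a steady 15–16 N upward force and a radial pull of about 10 N remained on the tool. In one picture the fixed camera put the brush head about 4–7 mm higher than the arm's pose did. The floor contact settled that in favour of the arm's pose.

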